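# Nest the measuring cups on the board

## Robot

A 6-joint arm with a two-finger parallel gripper is mounted at the origin on the work surface. World frame = base frame: x ahead of the robot, y to its left, z up, the work surface at z = 0. Lengths are in m, angles in rad, forces in N, time in s.
With the tool pointing down it reaches from about 0.35 to 0.85 m from the base axis. Payload 8.1 kg.
Tool frame: the origin (TCP) lies at the very end of the fingers, on their centre line; the grasp point (between the pads) lies 19 mm behind it; x points along the fingers, z is the direction in which the jaws open and shut, and the axes are right-handed (so a half turn about x gives the same grasp; the last joint's range is limited). The gripper opens to 85 mm and grips with 20 to 120 N. Pads are 22 mm wide; open, the fingers measure 114 mm over their backs; the gripper's body (76 mm by 85 mm) begins 54 mm behind the grasp point. The pads swing forward as they close: fully open they stand 13 mm farther back than shut.
Start: joints at [-1.199, 0.13, 1.488, -0, 1.523, -0.085], TCP at [0.265, -0.538, 0.231] pointing down, gripper open.
Joint ranges: [-2.96, 2.96], [-0.89, 2.26], [0.02, 2.5], [-1.34, 4.48], [0, 2.73], [-2.66, 2.66]. Speed limits (rad/s): [2.39, 2.39, 2.79, 3.14, 3.14, 3.14].

## Interface

Orientations are given as [roll, pitch, yaw] about the fixed x, y, z axes, in that order (R = Rz(yaw) Ry(pitch) Rx(roll)).
In Python, from workcell import ctrl, eyes, finish_job gives the robot as it stands. The module is installed in compiled form; this text tells all that it offers.
- The arm moves only by the shell command python3 -m creep 'ROWS'. ROWS is text: rows parted by semicolons, each of 7 numbers parted by spaces: the finger opening in cm, from 0 to 8.54, then the shift along the tool's x, y, z in cm, then the turn, a rotation vector about the tool's x, y, z in rad. A call has 1 to 8 rows; each row shifts and turns the commanded pose from where the row before left it, along the tool's axes as they then stand; what a row does not reach is not made up. A row lasts 1/12 s, in which the tool goes at most 41.7 mm and 7.16 degrees, less where a joint would pass 70% of its speed; a pose out of reach is approached as far as the arm can. A call with a gripper value outside its range is refused whole. The fingers move at their own pace and stop on an object; the grip force is fixed at half the most. Time passes only in rows, so rows that do not move let the fingers close. It gives the time, the measured TCP pose, the force and the opening at its end, in the units of the state.
- ctrl.get_state(): the state, without advancing time (a new reading comes with each control period).
- eyes.camera(name): name is "side" or "top" or "wrist"; returns a dict with "img" (480x640x3 uint8, red, green, blue), "fx", "fy", "cx", "cy" (pixels), "rvec" (rotation vector, rad) and "tvec" (3), from world to camera coordinates, as OpenCV has them. Camera axes: x right, y down, z forward; pixel columns grow to the right and rows downward; lengths in m; the calibration is good to about 2 mm. A picture is of the moment at which its call begins. There is no depth.
- finish_job(): hands the job in, once; it reports no verdict.
Trained networks look in a picture, given as the dict that the camera call returned (one of the last four; its "shot" number tells which), for a name from the list of things; names that differ only in an ending like _2 or _b are one class to them, and where a whole thing is asked for, a point or a joint stands for the part that bears it (a point fixed in the world has none). Each returns a list of dicts, best first, with "score" (0 to 1); they miss things now and then, are a little off and sometimes report something else, mostly with a low value. They report only what shows in the picture. A call takes as long as a camera call. They do not tell look-alikes from the thing itself.
- eyes.find_in(picture, thing): "bbox" ([centre column, centre row, width, height] in pixels, round what is visible of it).
- eyes.place_of(picture, thing): "centre" ([column, row] in pixels: a listed point, or the origin of a listed thing).
The state is a dict: "time": time; "joint_positions": joint angles; "qvel": joint speeds; "joint_torque": joint torques, N m; "tcp_pos": TCP position; "ee_rot": TCP orientation; "ft_force": force on the tool from outside, world axes, zero at the start; "ft_torque": the same for the moment, N m; "gripper_width": opening from 0.0 (shut) to 1.0 (fully open).
Only numpy, scipy, OpenCV 4.12 (cv2) and the standard library are available. Lean on these libraries where they do the work, as an engineer would, in place of code of your own. Each camera call takes 0.05 s, during which the arm holds its last target.

## Task

Put the set of four steel measuring cups back together on the round wooden board: stand the largest one upright in the middle of the board first, then put the next size down inside it, and so on to the smallest, one cup at a time, each upright and fully home. Lower each cup into place instead of dropping it, and leave the other things on the worktop where they stand.

Things in the scene. Friction and masses are not known exactly. Their poses are not given: they have to be found in the camera images.
- cup_250: Largest of the four measuring cups (alike but for size): plain steel, straight round wall 95 mm across outside, 90 inside, 40 tall, floor 3 thick, about 110 g. Flat straight handle, 12 wide, 4 thick, top flush with the rim (36 to 40 mm above the underside), runs radially to 100 mm from the cup's axis. Origin: centre of the underside; z up, handle along +x.
- cup_125: Second largest measuring cup: plain steel, straight round wall 72 mm across outside, 67 inside, 42 tall, floor 3 thick, about 80 g. Flat straight handle, 12 wide, 4 thick, top flush with the rim (38 to 42 mm above the underside), runs radially to 92 mm from the cup's axis. Origin: centre of the underside; z up, handle along +x.
- cup_60: Third largest measuring cup: plain steel, straight round wall 51 mm across outside, 46 inside, 44 tall, floor 3 thick, about 55 g. Flat straight handle, 12 wide, 4 thick, top flush with the rim (40 to 44 mm above the underside), runs radially to 86 mm from the cup's axis. Origin: centre of the underside; z up, handle along +x.
- cup_30: Smallest measuring cup: plain steel, straight round wall 36 mm across outside, 31 inside, 46 tall, floor 3 thick, about 40 g. Flat straight handle, 12 wide, 4 thick, top flush with the rim (42 to 46 mm above the underside), runs radially to 82 mm from the cup's axis. Origin: centre of the underside; z up, handle along +x.
- board: The target: a round wooden board, 180 mm across and 15 mm thick, flat on the worktop, with a thin dark ring near its edge; it does not move. Origin: centre of its underside; z up. (When a cup stands nested, its handle passes 1 mm above the rim and handle of the next larger; handles may point any way, and fanned apart they leave the fingers room.)
- mug: Bystander: a white mug with a handle, 76 mm across and 88 mm tall. Origin: centre of the underside; handle along +y.
- jam_jar: Bystander: a jar of red jam with a paper label and a brass-coloured lid, 63 mm across and 81 mm tall. Origin: centre of the underside.
- ramekin: Bystander: a white ribbed ceramic baking dish without a handle, 84 mm across and 46 mm tall. Origin: centre of the underside.
- egg_cup: Bystander: a turned wooden egg cup, 46 mm across and 62 mm tall. Origin: centre of the underside.
- salt_shaker: Bystander: a glass salt shaker with a steel top, 42 mm across and 73 mm tall. Origin: centre of the underside.
There are look-alikes about, which are no part of the job. What is shaped like the cup_250 but red is not meant. Leave any purple look-alike of the cup_60 alone.

How it is judged:
On the way, in this order (a step that is already met when the one before it is completed fails the run):
1. the largest cup stands upright in the middle of the board, let go (horizontal distance between cup_250 and board below 0.025 m and z of cup_250 in the frame of board between 0.011 and 0.019 m and angle between cup_250's own z axis and vertical below 0.12 rad and contact force between the fingers and cup_250 below 0.3 N), for 0.2 s.
2. the second cup sits upright and fully home inside the next larger one, let go, the larger ones still in place (horizontal distance between cup_250 and board below 0.025 m and z of cup_250 in the frame of board between 0.011 and 0.019 m and angle between each of cup_250, cup_125's own z axis and vertical below 0.12 rad and horizontal distance between cup_125 and cup_250 below 0.013 m and z of cup_125 in the frame of cup_250 between -0.001 and 0.007 m and contact force between the fingers and cup_125 below 0.3 N), for 0.2 s.
3. the third cup sits upright and fully home inside the next larger one, let go, the larger ones still in place (horizontal distance between cup_250 and board below 0.025 m and z of cup_250 in the frame of board between 0.011 and 0.019 m and angle between each of cup_250, cup_125, cup_60's own z axis and vertical below 0.12 rad and horizontal distance between cup_125 and cup_250 below 0.013 m and z of cup_125 in the frame of cup_250 between -0.001 and 0.007 m and horizontal distance between cup_60 and cup_125 below 0.011 m and z of cup_60 in the frame of cup_125 between -0.001 and 0.007 m and contact force between the fingers and cup_60 below 0.3 N), for 0.2 s.
4. the smallest cup sits upright and fully home inside the next larger one, let go, the larger ones still in place (horizontal distance between cup_250 and board below 0.025 m and z of cup_250 in the frame of board between 0.011 and 0.019 m and angle between each of cup_250, cup_125, cup_60, cup_30's own z axis and vertical below 0.12 rad and horizontal distance between cup_125 and cup_250 below 0.013 m and z of cup_125 in the frame of cup_250 between -0.001 and 0.007 m and horizontal distance between cup_60 and cup_125 below 0.011 m and z of cup_60 in the frame of cup_125 between -0.001 and 0.007 m and horizontal distance between cup_30 and cup_60 below 0.009 m and z of cup_30 in the frame of cup_60 between -0.001 and 0.007 m and contact force between the fingers and cup_30 below 0.3 N), for 0.2 s.
At the end, for the whole second after the job is handed in: Largest cup on the board, axis within 25 mm of its centre; each next cup stands on the floor of the next larger (height within 4 mm, axes within 13, 11 and 9 mm, as the walls ensure); all upright within 0.12 rad, released and at rest (all of step 4 and linear speed of each of cup_250, cup_125, cup_60, cup_30 below 0.03 m/s and angular speed of each of cup_250, cup_125, cup_60, cup_30 below 0.4 rad/s and contact force between the fingers and cup_250 below 0.3 N and contact force between the fingers and cup_125 below 0.3 N and contact force between the fingers and cup_60 below 0.3 N); the robot touches nothing.
It fails at once if a cup is dropped or flung (moves faster than 0.6 m/s out of the fingers) ((linear speed of cup_250 above 0.6 m/s and contact force between the fingers and cup_250 below 0.1 N) or (linear speed of cup_125 above 0.6 m/s and contact force between the fingers and cup_125 below 0.1 N) or (linear speed of cup_60 above 0.6 m/s and contact force between the fingers and cup_60 below 0.1 N) or (linear speed of cup_30 above 0.6 m/s and contact force between the fingers and cup_30 below 0.1 N)).
It fails at once if the mug, jam jar, ramekin, egg cup or salt shaker is shifted by more than 30 mm or knocked over (distance of any of mug, jam_jar, ramekin, egg_cup, salt_shaker from where it was at the start of the episode above 0.03 m or angle between any of mug, jam_jar, ramekin, egg_cup, salt_shaker's own z axis and vertical above 0.5 rad).
It also fails if it takes over 122 s, if anything falls off the work surface, if the arm or the gripper's body presses on something with over 40 N, if the wrist force passes 120 N, or if a joint passes its speed limit or range.

## Working session

There is one attempt and no reset: what is moved stays moved. The work goes in short steps, Python scripts to look and compute and a shell command to move; the robot and the scene stay as the last step left them, time stands still between calls to the robot, and variables do not carry over. Pictures are saved under pics/ and viewed, and the job is handed in when it is done.

```bash
mkdir -p pics
python3 - <<'E'
from workcell import ctrl, eyes
import cv2
print(ctrl.get_state())
for n in ["top","side"]:
    p=eyes.camera(n); cv2.imwrite(f"pics/{n}0.png",p["img"][:,:,::-1])
    print(n,p["fx"],p["fy"],p["cx"],p["cy"],p["rvec"],p["tvec"])
    for t in ["cup_250","cup_125","cup_60","cup_30","board"]:
        print(t,[(round(d["score"],2),[round(float(x)) for x in d["centre"]]) for d in eyes.place_of(p,t)])
E
```

```text
{'time': 0.0, 'joint_positions': array([-1.19943870e+00,  1.31188246e-01,  1.48928660e+00,  1.70948204e-05,
        1.52300311e+00, -8.54021771e-02]), 'qvel': array([ 0.00056627, -0.00071713, -0.00024995,  0.00067845,  0.00114254,
        0.0006981 ]), 'joint_torque': array([ 5.49596207e-04, -5.69404328e+01, -5.00543797e+01, -1.53887404e-04,
        1.46918610e-02, -6.08705491e-06]), 'tcp_pos': array([ 0.26444759, -0.53796016,  0.23022424]), 'ee_rot': array([3.04713447, 1.56891095, 1.93309711]), 'ft_force': array([ 0.47709067,  0.6321614 , -0.10270777]), 'ft_torque': array([-0.02874101,  0.00418018, -0.06878987]), 'gripper_width': 1.0029691350054382}
top 542.5228534979691 542.5228534979691 320.7529740516421 236.0236377037125 [ 2.15763722 -2.10192334  0.1581556 ] [-0.00243476  0.52305845  1.05073116]
cup_250 [(0.93, [395, 187]), (0.86, [460, 263]), (0.85, [499, 374]), (0.82, [202, 261]), (0.74, [326, 255]), (0.64, [391, 128]), (0.46, [263, 184])]
cup_125 [(0.93, [395, 187]), (0.86, [460, 263]), (0.85, [499, 374]), (0.82, [202, 261]), (0.74, [326, 255]), (0.64, [391, 128]), (0.46, [263
[... 301 characters left out ...]
])]
board [(0.71, [265, 187])]
side 450.7250732119886 450.7250732119886 320.32870339075913 239.6471655684261 [ 0.61822055 -2.74591381  1.05376116] [0.45782941 0.21981551 0.94317535]
cup_250 [(0.83, [253, 193]), (0.82, [284, 361]), (0.7, [374, 197]), (0.69, [298, 207]), (0.67, [327, 262]), (0.65, [451, 202])]
cup_125 [(0.83, [253, 193]), (0.82, [284, 361]), (0.7, [374, 197]), (0.69, [298, 207]), (0.67, [327, 262]), (0.65, [451, 202])]
cup_60 [(0.83, [253, 193]), (0.82, [284, 361]), (0.7, [374, 197]), (0.69, [298, 207]), (0.67, [327, 262]), (0.65, [451, 202])]
cup_30 [(0.83, [253, 193]), (0.82, [284, 361]), (0.7, [374, 197]), (0.69, [298, 207]), (0.67, [327, 262]), (0.65, [451, 202])]
board []
```

View pics/top0.png

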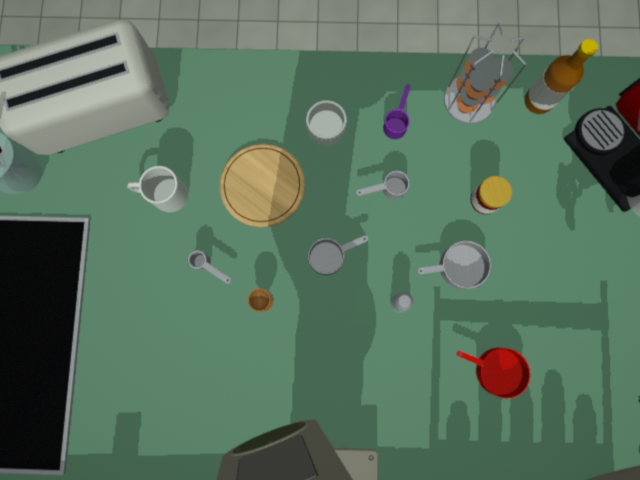

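View pics/side0.png

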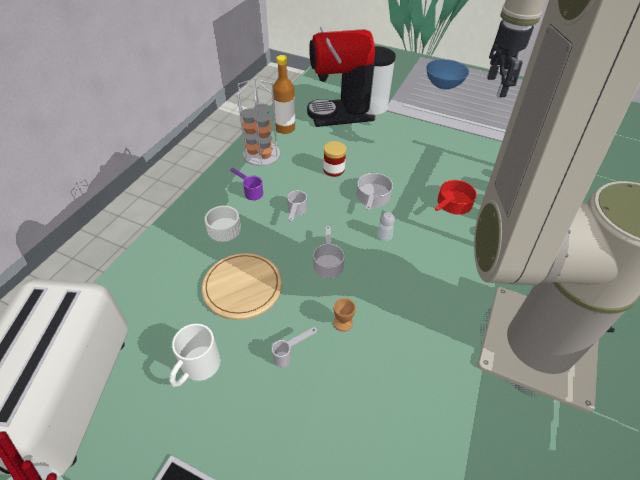

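Steel cups in the top image: cup_250 (466,265), cup_125 (326,256), cup_60 (396,184), cup_30 (197,260). The red one (503,373) and the purple one (396,124) are look-alikes. I'll fit silhouettes in both views next.

```bash
cat > h.py <<'E'
import numpy as np, cv2
from scipy.optimize import minimize
from scipy.spatial.transform import Rotation as Ro
from workcell import ctrl, eyes
DIM={"cup_250":(.0475,.040,.100),"cup_125":(.036,.042,.092),"cup_60":(.0255,.044,.086),"cup_30":(.018,.046,.082)}
def K(p): return np.array([[p["fx"],0,p["cx"]],[0,p["fy"],p["cy"]],[0,0,1.]])
def proj(p,X): return cv2.projectPoints(np.asarray(X,float).reshape(-1,3),np.array(p["rvec"],float),np.array(p["tvec"],float),K(p),None)[0].reshape(-1,2)
def ray(p,uv,z):
    R=cv2.Rodrigues(np.array(p["rvec"],float))[0]; t=np.array(p["tvec"],float)
    d=R.T@np.linalg.solve(K(p),[uv[0],uv[1],1]); c=-R.T@t
    return (c+d*(z-c[2])/d[2])[:2]
a=np.linspace(0,2*np.pi,48)
def polys(p,name,x,y,yaw,z0=0):
    r,h,L=DIM[name]; c=np.c_[np.cos(a)*r,np.sin(a)*r]
    A=np.r_[np.c_[c,0*a],np.c_[c,0*a+h]]
    B=np.array([[u,v,w] for u in(r-.002,L) for v in(-.006,.006) for w in(h-.004,h)])
    Rz=Ro.from_euler("z",yaw).as_matrix()
    return [cv2.convexHull(proj(p,P@Rz.T+[x,y,z0]).astype(np.float32)).reshape(-1,2) for P in(A,B)]
S=4
def render(p,name,q,roi,z0=0):
    m=np.zeros(((roi[3]-roi[1])*S,(roi[2]-roi[0])*S),np.uint8)
    for P in polys(p,name,*q,z0): cv2.fillConvexPoly(m,np.round((P+.5-[roi[0],roi[1]])*S).astype(np.int32),255)
    return cv2.resize(m,None,fx=1/S,fy=1/S,interpolation=cv2.INTER_AREA)/255.
def steel(img):
    f=img.astype(float); return (cv2.GaussianBlur(((f[:,:,1]-f[:,:,0])/(f.sum(2)+1)),(3,3),0)<.05).astype(float)
def fit(ps,name,q0,z0=0):
    rois=[];ms=[]
    for p in ps:
        P=np.vstack(polys(p,name,*q0,z0)); lo=(P.min(0)-10).astype(int);hi=(P.max(0)+10).astype(int)
        roi=(max(lo[0],0),max(lo[1],0),min(hi[0],640),min(hi[1],480)); rois.append(roi)
        ms.append(steel(p["img"])[roi[1]:roi[3],roi[0]:roi[2]])
    f=lambda q:sum(np.abs(render(p,name,q,r,z0)-m).sum()/r_ for p,r,m,r_ in zip(ps,rois,ms,[m.sum()+1 for m in ms]))
    s=np.array([[0,0,0],[.012,0,0],[0,.012,0],[0,0,.2]])+q0
    b=minimize(f,q0,method="Nelder-Mead",options=dict(initial_simplex=s,xatol=1e-4,fatol=1e-4))
    return b.x,b.fun
def draw(p,items,fn,crop=None,z=3):
    im=p["img"][:,:,::-1].copy(); c=crop or (0,0,640,480)
    im=cv2.resize(im[c[1]:c[3],c[0]:c[2]],None,fx=z,fy=z,interpolation=cv2.INTER_CUBIC)
    for n,q,z0 in items:
        for P in polys(p,n,*q,z0): cv2.polylines(im,[np.round((P+.5-[c[0],c[1]])*z).astype(np.int32)],True,(0,255,255),1)
    cv2.imwrite(fn,im)
E
python3 - <<'E'
from h import *
t=eyes.camera("top"); s=eyes.camera("side")
g={"cup_250":((466,265),(421,270)),"cup_125":((326,256),(366,239)),"cup_60":((396,184),(359,191)),"cup_30":((197,260),(228,281))}
its=[]
for n,(c,e) in g.items():
    r,h,L=DIM[n]; C=ray(t,c,h);E=ray(t,e,h)
    q0=np.array([*C,np.arctan2(*(E-C)[::-1])])
    for ps,l in(([t],"t"),([s],"s"),([t,s],"ts")):
        q,f=fit(ps,n,q0); print(n,l,q.round(4),round(f,3))
    its.append((n,q,0))
hsv=cv2.cvtColor(t["img"],cv2.COLOR_RGB2HSV)
for p,seed in((t,(262,186)),(s,(240,283))):
    hsv=cv2.cvtColor(p["img"],cv2.COLOR_RGB2HSV); m=((hsv[:,:,0]<28)&(hsv[:,:,1]>60)&(hsv[:,:,2]>90)).astype(np.uint8)
    n,lab,st,ce=cv2.connectedComponentsWithStats(m); k=lab[seed[1],seed[0]]
    cs=cv2.findContours((lab==k).astype(np.uint8),0,1)[0]; c=max(cs,key=len).reshape(-1,2)
    W=np.array([ray(p,u,.015) for u in c]).astype(np.float32); print("board",st[k],[np.round(v,4) for v in cv2.minEnclosingCircle(W)],cv2.fitEllipse(W))
draw(t,its,"pics/fit_t.png",(180,110,520,310),2.3); draw(s,its,"pics/fit_s.png",(220,160,480,380),3)
for n in["mug","jam_jar","ramekin","egg_cup","salt_shaker"]:
    d=eyes.place_of(t,n); print(n,[(round(x["score"],2),ray(t,x["centre"],0).round(3)) for x in d[:2]])
S_=ctrl.get_state(); print(Ro.from_euler("xyz",S_["ee_rot"]).as_matrix().round(3))
E
```

```text
cup_250 t [ 0.4752 -0.282   1.7454] 0.06
cup_250 s [ 0.4756 -0.2813  1.7437] 0.111
cup_250 ts [ 0.4752 -0.2816  1.7472] 0.174
cup_125 t [ 4.8480e-01  7.0000e-04 -1.1332e+00] 0.055
cup_125 s [ 0.4853  0.0013 -1.1269] 0.034
cup_125 ts [ 4.8530e-01  8.0000e-04 -1.1397e+00] 0.099
cup_60 t [ 0.6385 -0.1401  1.8617] 0.075
cup_60 s [ 0.6395 -0.1401  1.8494] 0.045
cup_60 ts [ 0.6395 -0.1405  1.8717] 0.133
cup_30 t [ 0.4702  0.2594 -2.1299] 0.096
cup_30 s [ 0.4708  0.2598 -2.1349] 0.059
cup_30 ts [ 0.4706  0.2599 -2.1344] 0.157
board [ 220  144   85   83 5526] [array([0.6338, 0.139 ]), np.float64(0.0898)] ((0.6338585615158081, 0.1389070749282837), (0.1764003485441208, 0.17785237729549408), 101.05914306640625)
board [ 202  253   80   67 4182] [array([0.6336, 0.1445]), np.float64(0.0916)] ((0.633143424987793, 0.1444750279188156), (0.17704063653945923, 0.1808399111032486), 43.0262451171875)
mug [(0.7, array([0.613, 0.329]))]
jam_jar [(0.66, array([ 0.615, -0.33 ]))]
ramekin [(0.95, array([0.756, 0.007]))]
egg_cup [(0.88, array([0.391, 0.128]))]
salt_shaker [(0.7, array([ 0.396, -0.152]))]
[[-0.     0.897  0.441]
 [ 0.     0.441 -0.897]
 [-1.    -0.    -0.   ]]
```

View pics/fit_t.png

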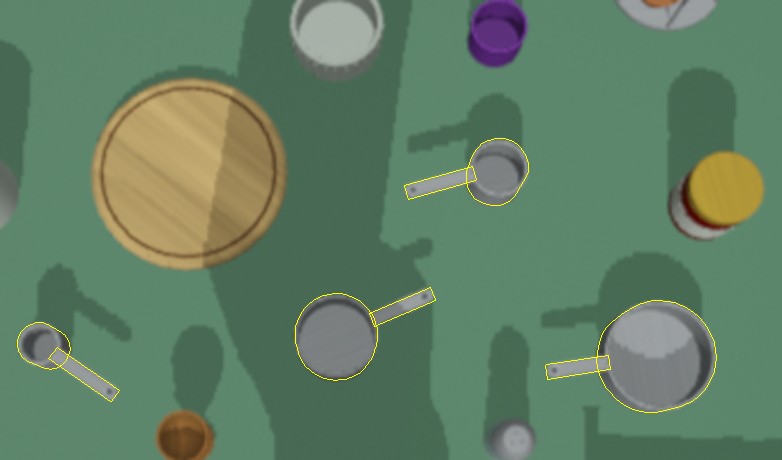

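View pics/fit_s.png

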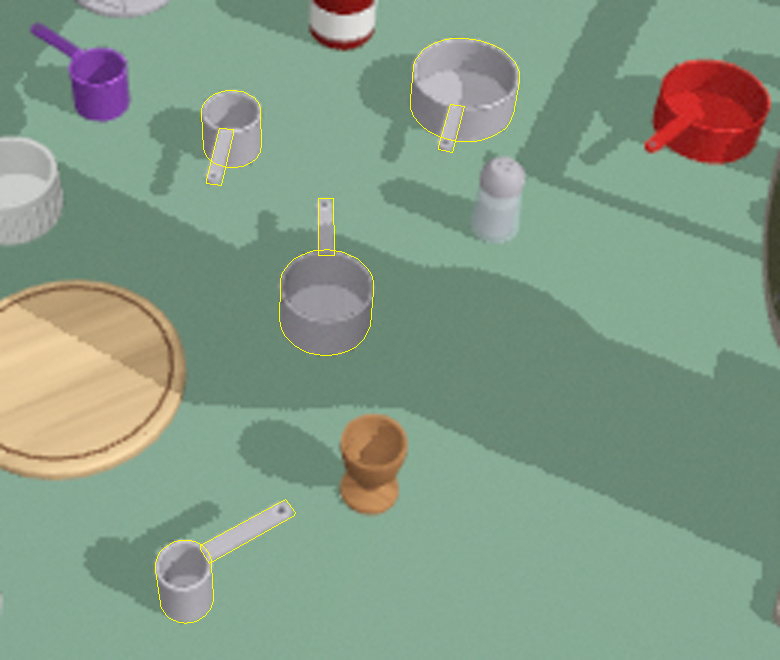

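The fits match in both views (top and side agree to about 1 mm), and the enlarged crops show the four plain steel cups, each with the expected size ratio. I'll write a helper that computes how far to go.

```bash
cat > go.py <<'E'
import sys; from h import *
# usage: go.py x y z phi  -> deltas tool frame (cm) and turn about tool x
def delta(x,y,z,phi):
    s=ctrl.get_state(); R=Ro.from_euler("xyz",s["ee_rot"]).as_matrix(); p=s["tcp_pos"]
    d=R.T@(np.array([x,y,z])-p)*100
    ph=np.arctan2(R[1,1],R[0,1]); t=-((phi-ph+np.pi)%(2*np.pi)-np.pi)
    tilt=R[:,0]
    print("t",round(s["time"],2),"tcp",p.round(4),"phi",round(ph,3),"tiltx",tilt.round(4),"F",s["ft_force"].round(2),"w",round(s["gripper_width"],3),"q1,q6",s["joint_positions"][[0,5]].round(2))
    print("shift cm",d.round(2),"turn x",round(t,3))
if __name__=="__main__": delta(*map(float,sys.argv[1:5]))
E
python3 go.py 0.4609 -0.2009 0.20 1.747
```

```text
t 0.95 tcp [ 0.2647 -0.5385  0.2313] phi 0.457 tiltx [-0.  0. -1.] F [-0.15  0.05 -0.11] w 1.003 q1,q6 [-1.2  -0.09]
shift cm [  3.13  32.5  -21.64] turn x -1.29
```

```bash
python3 -m creep '8 0.2 2.7 -1.8 0 0 0;6 0.2 2.7 -1.8 0 0 0;4 0.2 2.7 -1.8 0 0 0;4 0.2 2.7 -1.8 0 0 0;4 0.2 2.7 -1.8 0 0 0;4 0.2 2.7 -1.8 0 0 0;4 0.2 2.7 -1.8 0 0 0;4 0.2 2.7 -1.8 0 0 0'; python3 -m creep '4 0.2 2.7 -1.8 0 0 0;4 0.2 2.7 -1.8 0 0 0;4 0.2 2.7 -1.8 0 0 0;4 0.2 2.7 -1.8 0 0 0;4 0 0 0 -0.12 0 0;4 0 0 0 -0.12 0 0;4 0 0 0 -0.12 0 0;4 0 0 0 -0.12 0 0'; python3 -m creep '4 0 0 0 -0.12 0 0;4 0 0 0 -0.12 0 0;4 0 0 0 -0.12 0 0;4 0 0 0 -0.12 0 0;4 0 0 0 -0.12 0 0;4 0 0 0 -0.12 0 0;4 0 0 0 -0.09 0 0;4 0 0 0 0 0 0'; python3 go.py 0.4609 -0.2009 0.019 1.747
```

```text
time: 1.62
tcp_pos: [0.3956, -0.3126, 0.2154]
ee_rot: [0.403, 1.57, -0.711]
ft_force: [-0.5, -0.1, 0.7]
gripper_width: 0.469
time: 2.28
tcp_pos: [0.4604, -0.2013, 0.2073]
ee_rot: [-0.198, 1.571, -0.825]
ft_force: [0.4, -0.6, 0.6]
gripper_width: 0.471
time: 2.95
tcp_pos: [0.4602, -0.2018, 0.2074]
ee_rot: [-0.884, 1.571, -0.704]
ft_force: [0.3, -0.5, -0.7]
gripper_width: 0.466
t 2.95 tcp [ 0.4602 -0.2018  0.2074] phi 1.751 tiltx [ 1.e-04 -1.e-04 -1.e+00] F [ 0.33 -0.48 -0.73] w 0.466 q1,q6 [-0.52 -0.7 ]
shift cm [18.84  0.07  0.08] turn x 0.004
```

```bash
python3 -m creep '4 3 0.07 0.08 0 0 0;4 3 0 0 0 0 0;4 3 0 0 0 0 0;4 3 0 0 0 0 0;4 3 0 0 0 0 0;4 2 0 0 0 0 0;4 1.8 0 0 0 0 0;4 0 0 0 0 0 0'; python3 go.py 0.4609 -0.2009 0.019 1.747
python3 - <<'E'
from h import *
p=eyes.camera("wrist"); cv2.imwrite("pics/w1.png",p["img"][:,:,::-1])
E
```

```text
time: 3.62
tcp_pos: [0.4578, -0.1992, 0.0152]
ee_rot: [2.457, 1.564, 2.63]
ft_force: [0.8, -0.1, -0.1]
gripper_width: 0.465
t 3.62 tcp [ 0.4578 -0.1992  0.0152] phi 1.744 tiltx [-0.006   0.0034 -1.    ] F [ 0.76 -0.07 -0.14] w 0.465 q1,q6 [-0.51 -0.69]
shift cm [-0.38 -0.22  0.27] turn x -0.003
```

View pics/w1.png

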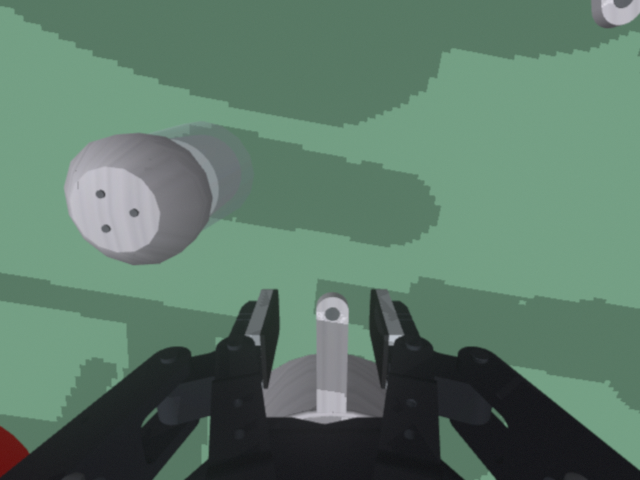

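The wrist view shows the handle (332,360) between the pads (270–385) with its end showing. The z is slightly low, so I'll correct that and close.

```bash
python3 -m creep '4 0 0 0 0 0 0;4 0 0 0 0 0 0'; python3 go.py 0.4609 -0.2009 0.019 1.747
```

```text
time: 3.83
tcp_pos: [0.4621, -0.2016, 0.0211]
ee_rot: [-0.693, 1.568, -0.518]
ft_force: [0.4, -0.4, 0.4]
gripper_width: 0.465
t 3.83 tcp [ 0.4621 -0.2016  0.0211] phi 1.746 tiltx [ 0.0023 -0.0013 -1.    ] F [ 0.36 -0.41  0.36] w 0.465 q1,q6 [-0.51 -0.69]
shift cm [ 0.21  0.09 -0.11] turn x -0.001
```

```bash
python3 -m creep '0.5 0.1 0 0 0 0 0;0.5 0 0 0 0 0 0;0.5 0 0 0 0 0 0;0.5 0 0 0 0 0 0;0.5 0 0 0 0 0 0;0.5 0 0 0 0 0 0'; python3 -m creep '0.5 -0.5 0 0 0 0 0;0.5 -1 0 0 0 0 0;0.5 -1 0 0 0 0 0;0.5 -1 0 0 0 0 0;0.5 -1 0 0 0 0 0;0.5 0 0 0 0 0 0'
python3 - <<'E'
from h import *
p=eyes.camera("wrist"); cv2.imwrite("pics/w2.png",p["img"][:,:,::-1])
p=eyes.camera("side"); cv2.imwrite("pics/s2.png",cv2.resize(p["img"][120:300,250:490,::-1],None,fx=3,fy=3))
E
python3 go.py 0.634 0.140 0.14 1.747
```

```text
time: 4.33
tcp_pos: [0.4615, -0.201, 0.0191]
ee_rot: [-0.424, 1.569, -0.248]
ft_force: [-0.3, 1.9, 5.7]
gripper_width: 0.119
time: 4.83
tcp_pos: [0.4626, -0.2019, 0.0665]
ee_rot: [-0.694, 1.566, -0.518]
ft_force: [0.3, -0.0, -0.9]
gripper_width: 0.123
t 4.93 tcp [ 0.4615 -0.2013  0.0642] phi 1.747 tiltx [ 1.7e-03 -9.0e-04 -1.0e+00] F [ 0.25 -0.92 -1.74] w 0.119 q1,q6 [-0.51 -0.69]
shift cm [-7.58 30.57 22.97] turn x -0.0
```

View pics/s2.png

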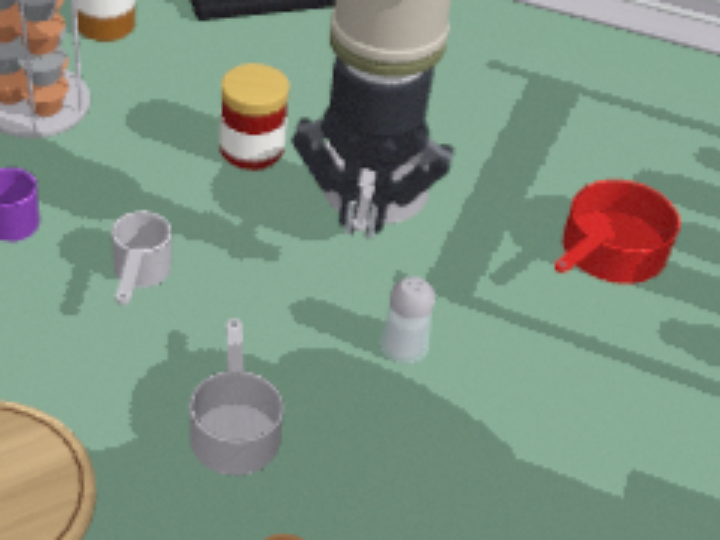

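View pics/w2.png

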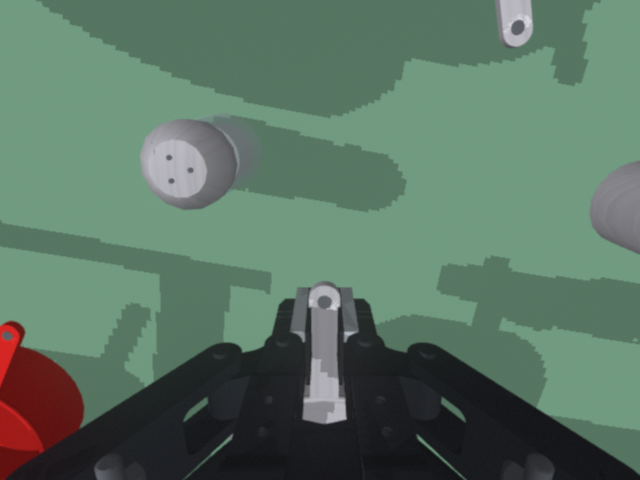

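The cup is held by the handle and clear of the worktop. I'll lift it higher and carry it to the board.

```bash
python3 -m creep '0.5 -1.5 0 0 0 0 0;0.5 -2 0 0 0 0 0;0.5 -2 0 0 0 0 0;0.5 -2 0 0 0 0 0;0.5 -1 0 0 0 0 0;0.5 0 0 0 0 0 0'; python3 go.py 0.6196 0.2207 0.15 1.747
```

```text
time: 5.43
tcp_pos: [0.4622, -0.2017, 0.1506]
ee_rot: [-0.689, 1.567, -0.513]
ft_force: [1.2, -0.2, -0.9]
gripper_width: 0.12
t 5.43 tcp [ 0.4622 -0.2017  0.1506] phi 1.747 tiltx [ 0.0035 -0.002  -1.    ] F [ 1.22 -0.15 -0.9 ] w 0.12 q1,q6 [-0.51 -0.69]
shift cm [3.000e-02 3.883e+01 2.289e+01] turn x -0.0
```

```bash
python3 -m creep '0.5 0 1 0.6 0 0 0;0.5 0 2 1.2 0 0 0;0.5 0 2.5 1.5 0 0 0;0.5 0 2.5 1.5 0 0 0;0.5 0 2.5 1.5 0 0 0;0.5 0 2.5 1.5 0 0 0;0.5 0 2.5 1.5 0 0 0;0.5 0 2.5 1.5 0 0 0'; python3 -m creep '0.5 0 2.5 1.5 0 0 0;0.5 0 2.5 1.5 0 0 0;0.5 0 2.5 1.5 0 0 0;0.5 0 2.5 1.5 0 0 0;0.5 0 2.5 1.5 0 0 0;0.5 0 2.5 1.2 0 0 0;0.5 0 1.5 0.8 0 0 0;0.5 0 1 0.5 0 0 0'; python3 -m creep '0.5 0 0 0 0 0 0;0.5 0 0 0 0 0 0'; python3 go.py 0.6196 0.2207 0.15 1.747
```

```text
time: 6.1
tcp_pos: [0.5347, -0.0025, 0.1459]
ee_rot: [2.792, 1.568, 2.968]
ft_force: [0.9, -1.1, -1.3]
gripper_width: 0.119
time: 6.77
tcp_pos: [0.6023, 0.1877, 0.1456]
ee_rot: [2.997, 1.567, -3.109]
ft_force: [-0.1, -0.9, -1.0]
gripper_width: 0.119
time: 6.93
tcp_pos: [0.6025, 0.1851, 0.1467]
ee_rot: [-2.966, 1.568, -2.79]
ft_force: [0.1, -0.1, -1.1]
gripper_width: 0.117
t 6.93 tcp [0.6025 0.1851 0.1467] phi 1.748 tiltx [-2.3e-03 -9.0e-04 -1.0e+00] F [ 0.12 -0.12 -1.13] w 0.117 q1,q6 [0.22 0.04]
shift cm [-0.34  3.21  2.31] turn x 0.001
```

```bash
python3 -m creep '0.5 0 1.6 1.2 0 0 0;0.5 0 1.6 1.1 0 0 0;0.5 2 0 0 0 0 0;0.5 2 0 0 0 0 0;0.5 2 0 0 0 0 0;0.5 2 0 0 0 0 0;0.5 0.7 0 0 0 0 0;0.5 0 0 0 0 0 0'; python3 -m creep '0.5 0 0 0 0 0 0;0.5 0 0 0 0 0 0'; python3 go.py 0.6196 0.2207 0.034 1.747;  python3 - <<'E'
from h import *
t=eyes.camera("top"); cv2.imwrite("pics/t3.png",cv2.resize(t["img"][80:300,120:400,::-1],None,fx=2.8,fy=2.8))
s=eyes.camera("side"); cv2.imwrite("pics/s3.png",cv2.resize(s["img"][180:420,120:400,::-1],None,fx=2.4,fy=2.4))
E
```

```text
time: 7.6
tcp_pos: [0.6183, 0.2187, 0.0582]
ee_rot: [-3.01, 1.565, -2.836]
ft_force: [-0.6, -0.1, -1.0]
gripper_width: 0.119
time: 7.77
tcp_pos: [0.6216, 0.2203, 0.0631]
ee_rot: [0.064, 1.569, 0.239]
ft_force: [-0.7, 0.8, -0.6]
gripper_width: 0.119
t 7.77 tcp [0.6216 0.2203 0.0631] phi 1.746 tiltx [ 2.2e-03  5.0e-04 -1.0e+00] F [-0.75  0.82 -0.63] w 0.119 q1,q6 [0.26 0.09]
shift cm [ 2.9   0.07 -0.19] turn x -0.001
```

View pics/t3.png

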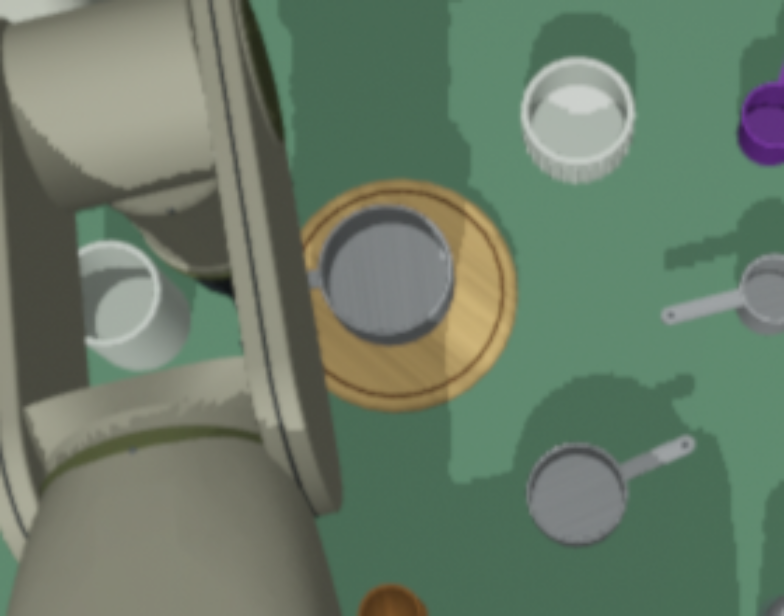

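View pics/s3.png

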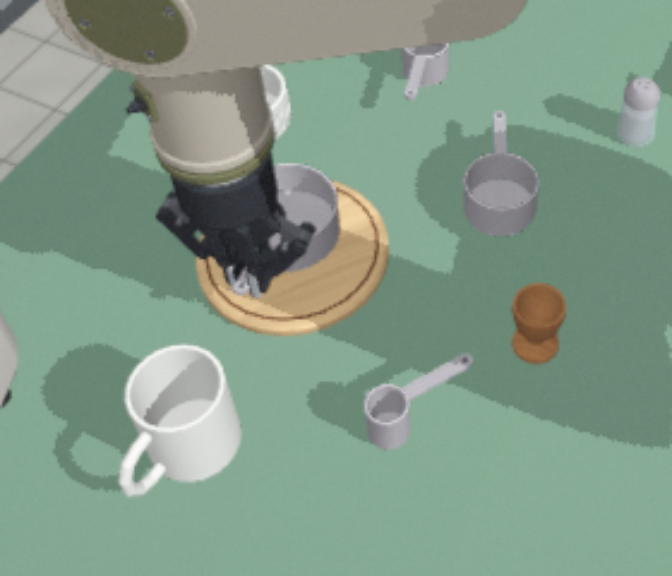

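```bash
python3 - <<'E'
from h import *
t=eyes.camera("top"); print(ray(t,(258.2,177.5),.084), ray(t,(120+410/2.8,80+295/2.8),.015))
E
python3 go.py 0.6196 0.2207 0.034 1.747
```

```text
[0.63021427 0.13731543] [0.63249634 0.12880325]
t 7.92 tcp [0.6217 0.2208 0.0632] phi 1.747 tiltx [ 2.8e-03  7.0e-04 -1.0e+00] F [-0.17 -0.48 -1.65] w 0.118 q1,q6 [0.26 0.09]
shift cm [ 2.92  0.03 -0.22] turn x -0.0
```

```bash
python3 -m creep '0.5 0.5 0 0 0 0 0;0.5 0.6 0 0 0 0 0;0.5 0.5 0 0 0 0 0;0.5 0.4 0 0 0 0 0;0.5 0.3 0 0 0 0 0;0.5 0.2 0 0 0 0 0;0.5 0.1 0 0 0 0 0;0.5 0.1 0 0 0 0 0'; python3 -m creep '0.5 0 0 0 0 0 0;0.5 0 0 0 0 0 0'; python3 go.py 0.6196 0.2207 0.034 1.747
```

```text
time: 8.58
tcp_pos: [0.6205, 0.2208, 0.0345]
ee_rot: [1.774, 1.57, 1.95]
ft_force: [-3.2, 0.8, 3.4]
gripper_width: 0.117
time: 8.75
tcp_pos: [0.6207, 0.2206, 0.0347]
ee_rot: [-0.039, 1.57, 0.138]
ft_force: [-1.2, 0.4, 1.4]
gripper_width: 0.117
t 8.75 tcp [0.6207 0.2206 0.0347] phi 1.747 tiltx [ 5.e-04  1.e-04 -1.e+00] F [-1.16  0.39  1.39] w 0.117 q1,q6 [0.26 0.09]
shift cm [ 0.07  0.03 -0.11] turn x -0.0
```

Contact is at the expected height, with the force up from −1.6 to +1.4 N. I'll open and rise.

```bash
python3 -m creep '1.8 0 0 0 0 0 0;2.4 0 0 0 0 0 0;3 0 0 0 0 0 0;3 0 0 0 0 0 0;3 -1 0 0 0 0 0;3 -2 0 0 0 0 0;3 -3 0 0 0 0 0;3 -3 0 0 0 0 0'
python3 - <<'E'
from h import *
C=[.4853+.077*np.cos(-1.1397),.0008+.077*np.sin(-1.1397)];print(C)
E
python3 go.py 0.5174 -0.0691 0.16 2.002
```

```text
time: 9.42
tcp_pos: [0.6196, 0.2203, 0.1249]
ee_rot: [-3.047, 1.569, -2.871]
ft_force: [1.3, -0.5, 0.9]
gripper_width: 0.353
[np.float64(0.5174757647912741), np.float64(-0.06915512961961123)]
t 9.42 tcp [0.6196 0.2203 0.1249] phi 1.747 tiltx [-2.1e-03 -6.0e-04 -1.0e+00] F [ 1.31 -0.48  0.91] w 0.353 q1,q6 [0.26 0.09]
shift cm [ -3.48 -26.71 -15.14] turn x -0.255
```

```bash
python3 -m creep '3 -2 -1 -0.6 0 0 0;4 -1.5 -2.5 -1.4 0 0 0;4 0 -3 -1.7 0 0 0;4 0 -3 -1.7 0 0 0;4 0 -3 -1.7 0 0 0;4 0 -3 -1.7 0 0 0;4 0 -3 -1.7 0 0 0;4 0 -3 -1.7 0 0 0'; python3 -m creep '4 0 -2.5 -1.4 0 0 0;4 0 -1.7 -1 0 0 0;4 0 -1 -0.6 0 0 0;4 0 0 0 -0.085 0 0;4 0 0 0 -0.085 0 0;4 0 0 0 -0.085 0 0;4 0 0 0 0 0 0;4 0 0 0 0 0 0';  python3 - <<'E'
from h import *
t=eyes.camera("top"); s=eyes.camera("side")
for n,q0 in(("cup_250",[.632,.139,1.747]),("cup_125",[.4853,.0008,-1.14])):
    z=.015 if n=="cup_250" else 0
    for ps in([t],[s]): print(n,fit(ps,n,np.array(q0),z))
cv2.imwrite("pics/t4.png",cv2.resize(t["img"][80:330,130:450,::-1],None,fx=2.4,fy=2.4))
cv2.imwrite("pics/s4.png",cv2.resize(s["img"][180:420,120:400,::-1],None,fx=2.4,fy=2.4))
E
python3 go.py 0.5174 -0.0691 0.021 2.002
```

```text
time: 10.08
tcp_pos: [0.5375, -0.0138, 0.1603]
ee_rot: [-0.327, 1.57, -0.151]
ft_force: [1.0, -0.5, 1.0]
gripper_width: 0.47
time: 10.75
tcp_pos: [0.5179, -0.0686, 0.1598]
ee_rot: [-0.353, 1.57, 0.076]
ft_force: [-0.2, -0.4, -0.4]
gripper_width: 0.467
cup_250 (array([0.63063753, 0.12034594, 1.71275315]), np.float64(0.5714270516219843))
cup_250 (array([0.59604941, 0.16231942, 1.0518946 ]), np.float64(0.5147457849703508))
cup_125 (array([ 0.48594312,  0.00621373, -1.18419921]), np.float64(0.5113374258139882))
cup_125 (array([ 0.48532663,  0.0012698 , -1.12417744]), np.float64(0.033886856177877844))
t 10.85 tcp [ 0.5178 -0.0686  0.1595] phi 2.0 tiltx [ 3.e-04  1.e-04 -1.e+00] F [-0.11 -0.55  0.31] w 0.467 q1,q6 [-0.23 -0.66]
shift cm [13.85 -0.03 -0.06] turn x -0.002
```

View pics/t4.png

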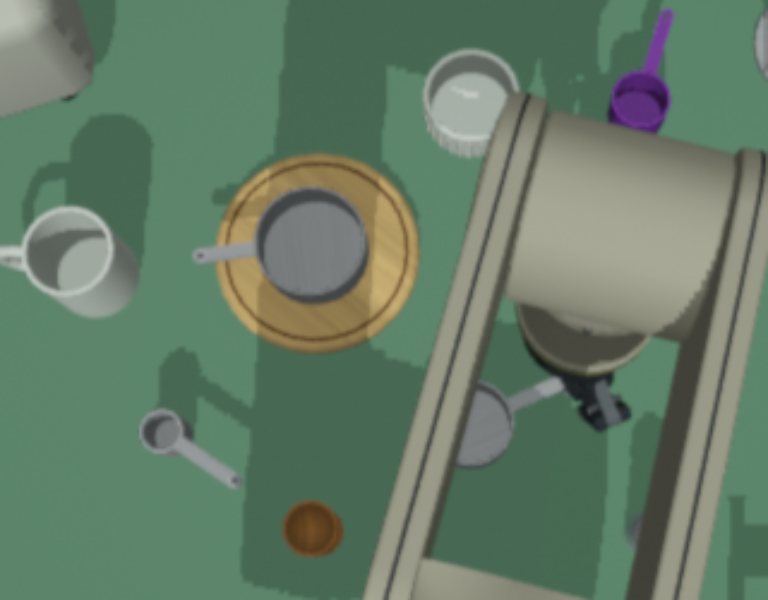

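View pics/s4.png

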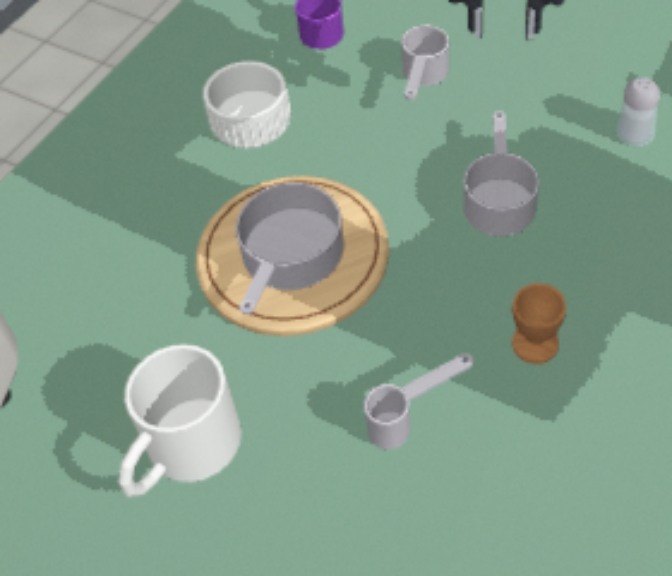

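cup_250 stands upright in the middle of the board. The fit failed because the mask also took in the wood. I'll fix the mask and refit.

```bash
python3 - <<'E'
s=open("h.py").read()
s=s.replace("return (cv2.GaussianBlur(((f[:,:,1]-f[:,:,0])/(f.sum(2)+1)),(3,3),0)<.05).astype(float)","b=cv2.GaussianBlur(f,(3,3),0); return (((b[:,:,1]-b[:,:,0])/(b.sum(2)+1)<.05)&((b[:,:,0]-b[:,:,2])/(b.sum(2)+1)<.05)).astype(float)")
open("h.py","w").write(s)
E
python3 - <<'E'
from h import *
t=eyes.camera("top"); s=eyes.camera("side")
for n,q0,z in(("cup_250",[.632,.139,1.747],.015),):
    for ps in([t],[s]): print(n,fit(ps,n,np.array(q0),z))
E
python3 -m creep '4 1 0 0 0 0 0;4 2 0 0 0 0 0;4 2.5 0 0 0 0 0;4 2.5 0 0 0 0 0;4 2.5 0 0 0 0 0;4 2 0 0 0 0 0;4 1 0 0 0 0 0;4 0.4 0 0 0 0 0';python3 -m creep '4 0 0 0 0 0 0;4 0 0 0 0 0 0'; python3 go.py 0.5174 -0.0691 0.021 2.002
python3 - <<'E'
from h import *
p=eyes.camera("wrist"); cv2.imwrite("pics/w5.png",p["img"][:,:,::-1])
E
```

```text
cup_250 (array([0.63455147, 0.14142418, 1.75299598]), np.float64(0.0884438007785618))
cup_250 (array([0.63575664, 0.14144264, 1.74925154]), np.float64(0.09759487757915483))
time: 11.62
tcp_pos: [0.5156, -0.0684, 0.0176]
ee_rot: [2.471, 1.567, 2.902]
ft_force: [0.1, -0.8, -0.5]
gripper_width: 0.47
time: 11.78
tcp_pos: [0.5183, -0.069, 0.0212]
ee_rot: [-0.652, 1.57, -0.221]
ft_force: [0.2, -0.1, 0.3]
gripper_width: 0.465
t 11.78 tcp [ 0.5183 -0.069   0.0212] phi 2.002 tiltx [ 1.2e-03 -3.0e-04 -1.0e+00] F [ 0.2  -0.05  0.28] w 0.465 q1,q6 [-0.23 -0.66]
shift cm [ 0.02  0.04 -0.09] turn x -0.0
```

View pics/w5.png

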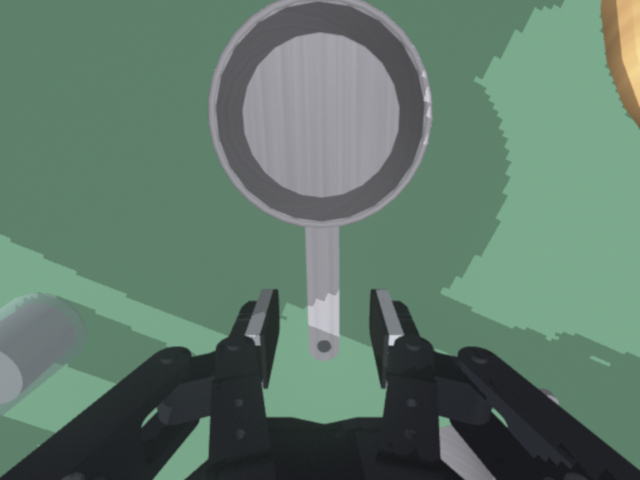

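cup_250 is at (0.635, 0.141), about 2 mm from the board centre. In the wrist view the cup_125 handle (322,290) is centred between the pads. I'll grip and lift it.

```bash
python3 -m creep '0.5 0 0 0 0 0 0;0.5 0 0 0 0 0 0;0.5 0 0 0 0 0 0;0.5 0 0 0 0 0 0;0.5 0 0 0 0 0 0;0.5 0 0 0 0 0 0'; python3 -m creep '0.5 -0.5 0 0 0 0 0;0.5 -1.5 0 0 0 0 0;0.5 -2 0 0 0 0 0;0.5 -2.5 0 0 0 0 0;0.5 -2.5 0 0 0 0 0;0.5 -2.5 0 0 0 0 0;0.5 -2 0 0 0 0 0;0.5 -1 0 0 0 0 0';  python3 -m creep '0.5 0 0 0 0 0 0;0.5 0 0 0 0 0 0'
python3 - <<'E'
from h import *
s=eyes.camera("side");
st=ctrl.get_state();p=st["tcp_pos"]
z=p[2]-.021
print(fit([s],"cup_125",np.array([p[0]-.077*np.cos(-1.14),p[1]-.077*np.sin(-1.14),-1.14]),z),p,z)
cv2.imwrite("pics/s6.png",cv2.resize(s["img"][120:360,180:460,::-1],None,fx=2.4,fy=2.4))
print([.635+.077*np.cos(-1.14),.1412+.077*np.sin(-1.14)])
E
python3 go.py 0.6672 0.0713 0.16 2.002
```

```text
time: 12.33
tcp_pos: [0.5185, -0.0693, 0.0211]
ee_rot: [-0.788, 1.569, -0.357]
ft_force: [2.1, -2.0, 4.5]
gripper_width: 0.118
time: 13.0
tcp_pos: [0.5185, -0.0689, 0.1683]
ee_rot: [-0.589, 1.568, -0.158]
ft_force: [0.8, 0.3, -0.8]
gripper_width: 0.124
time: 13.17
tcp_pos: [0.5174, -0.0688, 0.1648]
ee_rot: [2.079, 1.57, 2.51]
ft_force: [0.4, -0.1, -1.7]
gripper_width: 0.119
(array([ 0.48433257,  0.00214338, -1.09593691]), np.float64(0.31885203420575275)) [ 0.51670908 -0.06863461  0.16368425] 0.1426842501432422
[np.float64(0.6671547768047936), np.float64(0.07123522079907699)]
t 13.22 tcp [ 0.5167 -0.0686  0.1637] phi 2.002 tiltx [-2.2e-03  6.0e-04 -1.0e+00] F [ 0.59 -0.55 -1.01] w 0.12 q1,q6 [-0.23 -0.66]
shift cm [ 0.34  6.42 19.52] turn x -0.0
```

View pics/s6.png

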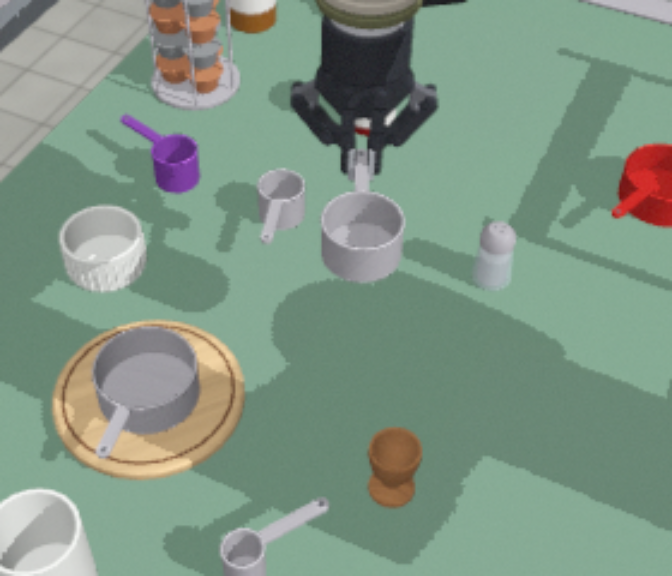

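Held level. I'll carry it 6.4 cm in y and 19.5 cm in z.

```bash
python3 -m creep '0.5 0 0.3 0.8 0 0 0;0.5 0 0.6 1.8 0 0 0;0.5 0 0.9 2.7 0 0 0;0.5 0 0.9 2.7 0 0 0;0.5 0 0.9 2.7 0 0 0;0.5 0 0.9 2.7 0 0 0;0.5 0 0.9 2.7 0 0 0;0.5 0 0.6 2 0 0 0'; python3 -m creep '0.5 0 0.4 1.2 0 0 0;0.5 0 0 0.3 0 0 0;0.5 1.5 0 0 0 0 0;0.5 2 0 0 0 0 0;0.5 1.5 0 0 0 0 0;0.5 0.7 0 0 0 0 0;0.5 0 0 0 0 0 0;0.5 0 0 0 0 0 0'; python3 go.py 0.6672 0.0713 0.10 2.002
python3 - <<'E'
from h import *
t=eyes.camera("top");s=eyes.camera("side")
p=ctrl.get_state()["tcp_pos"]; z=p[2]-.021
q=[p[0]-.077*np.cos(-1.14),p[1]-.077*np.sin(-1.14),-1.14]
draw(t,[("cup_125",q,z),("cup_250",[.635,.1414,1.75],.015)],"pics/t7.png",(190,110,350,260),4)
draw(s,[("cup_125",q,z),("cup_250",[.635,.1414,1.75],.015)],"pics/s7.png",(180,180,360,340),4)
E
```

```text
time: 13.88
tcp_pos: [0.6574, 0.0638, 0.1627]
ee_rot: [2.491, 1.568, 2.923]
ft_force: [-0.1, -0.2, 0.4]
gripper_width: 0.116
time: 14.55
tcp_pos: [0.6683, 0.0709, 0.1077]
ee_rot: [2.746, 1.569, -3.107]
ft_force: [-0.9, -0.7, -0.2]
gripper_width: 0.121
t 14.55 tcp [0.6683 0.0709 0.1077] phi 2.001 tiltx [-1.6e-03 -1.0e-04 -1.0e+00] F [-0.91 -0.75 -0.19] w 0.121 q1,q6 [ 0.03 -0.4 ]
shift cm [ 0.77  0.09 -0.08] turn x -0.001
```

View pics/t7.png

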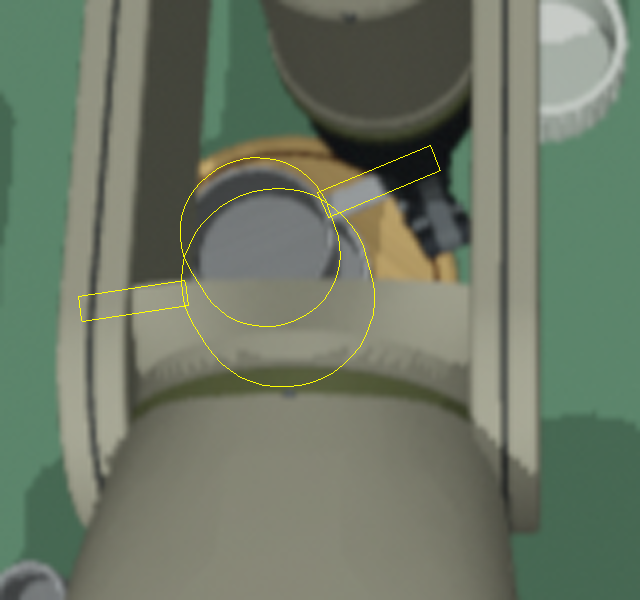

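View pics/s7.png

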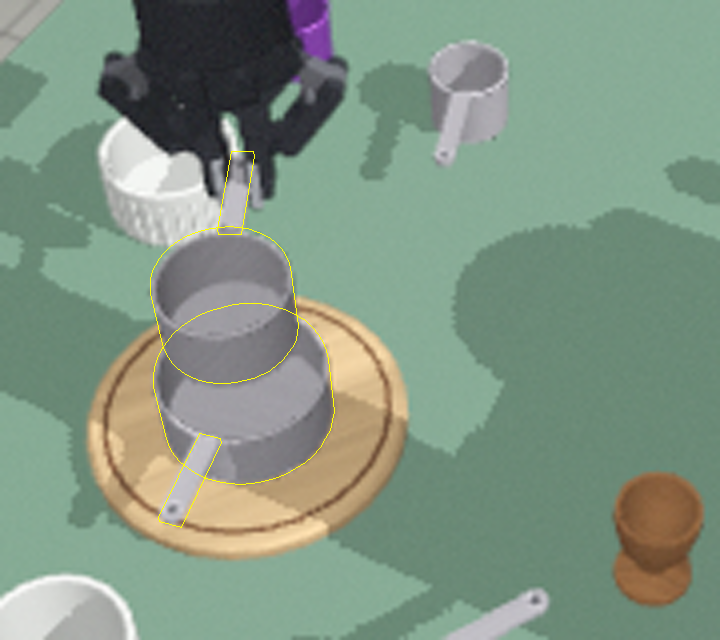

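Overlays agree, with the cup right over cup_250. I'll lower it.

```bash
python3 -m creep '0.5 0.8 0.05 -0.1 0 0 0;0.5 1 0 0 0 0 0;0.5 1 0 0 0 0 0;0.5 1 0 0 0 0 0;0.5 0.8 0 0 0 0 0;0.5 0.6 0 0 0 0 0;0.5 0.4 0 0 0 0 0;0.5 0.2 0 0 0 0 0'; python3 -m creep '0.5 0 0 0 0 0 0;0.5 0 0 0 0 0 0'; python3 go.py 0.6672 0.0713 0.039 2.002
```

```text
time: 15.32
tcp_pos: [0.6673, 0.0712, 0.0491]
ee_rot: [2.721, 1.569, -3.131]
ft_force: [0.1, 0.3, -0.4]
gripper_width: 0.119
time: 15.48
tcp_pos: [0.6681, 0.0711, 0.0506]
ee_rot: [-0.393, 1.57, 0.038]
ft_force: [0.5, -0.6, -0.4]
gripper_width: 0.121
t 15.48 tcp [0.6681 0.0711 0.0506] phi 2.002 tiltx [ 5.e-04  0.e+00 -1.e+00] F [ 0.49 -0.58 -0.42] w 0.121 q1,q6 [ 0.03 -0.4 ]
shift cm [ 1.16  0.05 -0.08] turn x -0.0
```

```bash
python3 -m creep '0.5 0.3 0 0 0 0 0;0.5 0.3 0 0 0 0 0;0.5 0.2 0 0 0 0 0;0.5 0.2 0 0 0 0 0;0.5 0.1 0 0 0 0 0;0.5 0.1 0 0 0 0 0;0.5 0 0 0 0 0 0;0.5 0 0 0 0 0 0'; python3 go.py 0.6672 0.0713 0.039 2.002
```

```text
time: 16.15
tcp_pos: [0.6683, 0.0708, 0.039]
ee_rot: [-0.715, 1.57, -0.284]
ft_force: [-0.5, -3.4, 4.4]
gripper_width: 0.117
t 16.15 tcp [0.6683 0.0708 0.039 ] phi 2.002 tiltx [ 1.e-03 -3.e-04 -1.e+00] F [-0.49 -3.41  4.37] w 0.117 q1,q6 [ 0.03 -0.4 ]
shift cm [-0.    0.09 -0.08] turn x -0.0
```

```bash
python3 -m creep '1.8 0 0 0 0 0 0;2.4 0 0 0 0 0 0;3 0 0 0 0 0 0;3 0 0 0 0 0 0;3 -1 0 0 0 0 0;3 -2 0 0 0 0 0;3 -3 0 0 0 0 0;3 -3 0 0 0 0 0'; python3 -m creep '4 -2 0 0 0 0 0;4 -1 0 0 0.12 0 0;4 0 0 0 0.016 0 0;4 0 0 0 0 0 0'; python3 go.py 0.6183 -0.0705 0.16 1.866
```

```text
time: 16.82
tcp_pos: [0.6668, 0.0712, 0.1287]
ee_rot: [2.7, 1.568, 3.131]
ft_force: [0.6, -0.2, -0.2]
gripper_width: 0.353
time: 17.15
tcp_pos: [0.6683, 0.0713, 0.1595]
ee_rot: [-0.235, 1.569, 0.061]
ft_force: [-0.3, -0.0, -0.1]
gripper_width: 0.468
t 17.15 tcp [0.6683 0.0713 0.1595] phi 1.867 tiltx [ 1.9e-03  1.0e-04 -1.0e+00] F [-0.26 -0.02 -0.1 ] w 0.468 q1,q6 [ 0.03 -0.27]
shift cm [ -0.07 -12.1   -8.93] turn x 0.001
```

```bash
python3 -m creep '4 0 -1 -0.7 0 0 0;4 0 -2.5 -1.8 0 0 0;4 0 -3 -2.2 0 0 0;4 0 -2.8 -2 0 0 0;4 0 -1.8 -1.4 0 0 0;4 0 -1 -0.83 0 0 0;4 0 0 0 0 0 0;4 0 0 0 0 0 0'; python3 go.py 0.6183 -0.0705 0.023 1.866;  python3 - <<'E'
from h import *
t=eyes.camera("top"); s=eyes.camera("side")
for n,q0,z in(("cup_125",[.635,.1412,-1.14],.018),("cup_60",[.639,-.1403,1.866],0)):
    for ps in([s],): print(n,fit(ps,n,np.array(q0),z))
draw(t,[("cup_125",[.635,.1412,-1.14],.018)],"pics/t8.png",(190,110,350,260),4)
draw(s,[("cup_125",[.635,.1412,-1.14],.018)],"pics/s8.png",(180,160,360,340),4)
E
```

```text
time: 17.82
tcp_pos: [0.6169, -0.0709, 0.1573]
ee_rot: [2.362, 1.569, 2.657]
ft_force: [1.2, 0.1, 0.5]
gripper_width: 0.464
t 17.82 tcp [ 0.6169 -0.0709  0.1573] phi 1.865 tiltx [-1.5e-03  8.0e-04 -1.0e+00] F [1.18 0.15 0.48] w 0.464 q1,q6 [-0.2  -0.49]
shift cm [13.43 -0.02  0.17] turn x -0.001
cup_125 (array([ 0.62831705,  0.1502041 , -1.09079714]), np.float64(0.4216218270253838))
cup_60 (array([ 0.63965704, -0.14052855,  1.86359266]), np.float64(0.10905591866376178))
```

View pics/t8.png

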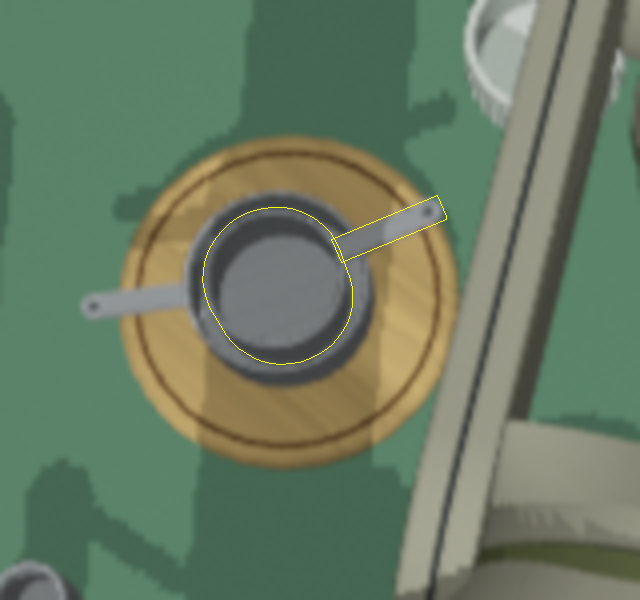

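View pics/s8.png

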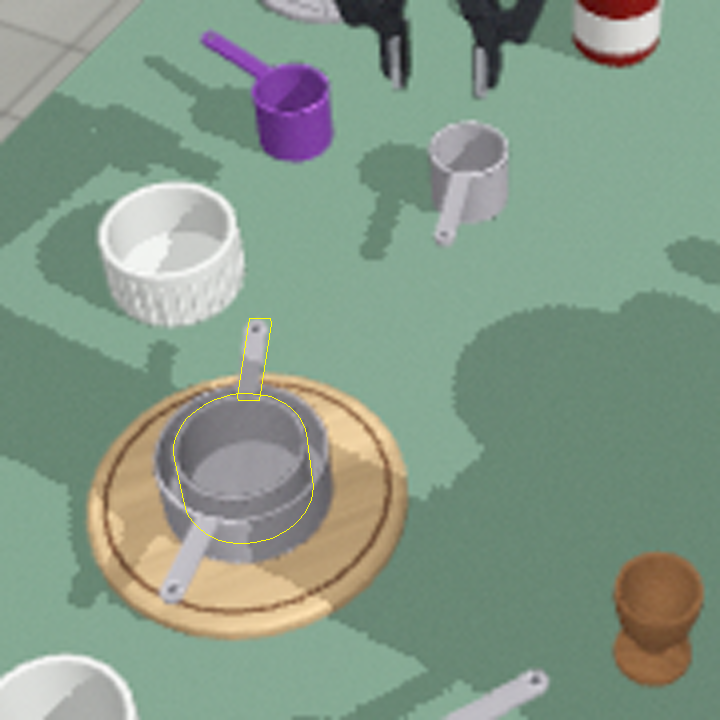

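cup_125 is home in cup_250 and matches the overlay. In this crop the plain steel cup (468,170) is cup_60 and the purple look-alike is at (292,110), so I'm taking the steel one.

```bash
python3 -m creep '4 1 0 0.1 0 0 0;4 2 0 0 0 0 0;4 2.5 0 0 0 0 0;4 2.5 0 0 0 0 0;4 2.3 0 0 0 0 0;4 1.6 0 0 0 0 0;4 1 0 0 0 0 0;4 0.6 0 0 0 0 0';python3 -m creep '4 0 0 0 0 0 0;4 0 0 0 0 0 0'; python3 go.py 0.6183 -0.0705 0.023 1.866
python3 - <<'E'
from h import *
p=eyes.camera("wrist"); cv2.imwrite("pics/w9.png",p["img"][:,:,::-1])
E
```

```text
time: 18.58
tcp_pos: [0.6174, -0.069, 0.0207]
ee_rot: [2.613, 1.568, 2.909]
ft_force: [-0.2, 0.2, -0.8]
gripper_width: 0.464
time: 18.75
tcp_pos: [0.6191, -0.0699, 0.0238]
ee_rot: [-0.353, 1.57, -0.057]
ft_force: [0.4, -0.4, 0.8]
gripper_width: 0.467
t 18.75 tcp [ 0.6191 -0.0699  0.0238] phi 1.866 tiltx [ 6.e-04 -0.e+00 -1.e+00] F [ 0.37 -0.38  0.81] w 0.467 q1,q6 [-0.19 -0.49]
shift cm [ 0.08 -0.03 -0.09] turn x 0.0
```

View pics/w9.png

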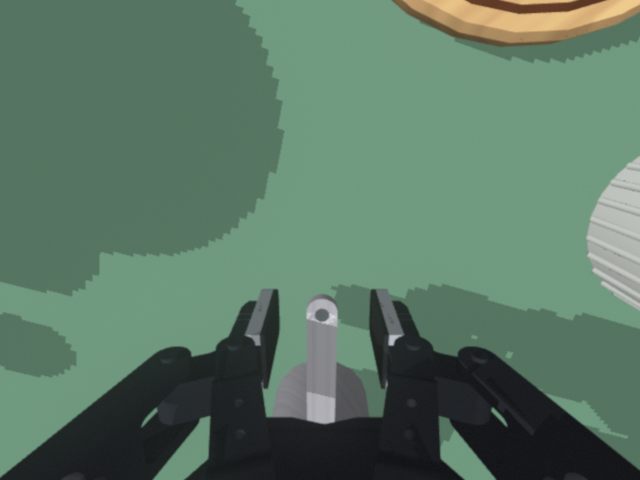

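Handle (322,360) centred. Grip, lift and turn.

```bash
python3 -m creep '0.5 0 0 0 0 0 0;0.5 0 0 0 0 0 0;0.5 0 0 0 0 0 0;0.5 0 0 0 0 0 0;0.5 0 0 0 0 0 0;0.5 0 0 0 0 0 0'; python3 -m creep '0.5 -0.5 0 0 0 0 0;0.5 -1.5 0 0 0 0 0;0.5 -2 0 0 0 0 0;0.5 -2.5 0 0 0 0 0;0.5 -2.5 0 0 0 0 0;0.5 -2.5 0 0 0 0 0;0.5 -2 0 0 0 0 0;0.5 -1 0 0 0 0 0';  python3 -m creep '0.5 0 0 0 0.08 0 0;0.5 0 0 0 0.116 0 0;0.5 0 0 0 0.116 0 0;0.5 0 0 0 0.116 0 0;0.5 0 0 0 0.116 0 0;0.5 0 0 0 0.116 0 0;0.5 0 0 0 0.116 0 0;0.5 0 0 0 0.116 0 0'; python3 -m creep '0.5 0 0 0 0.116 0 0;0.5 0 0 0 0.116 0 0;0.5 0 0 0 0.116 0 0;0.5 0 0 0 0.1 0 0;0.5 0 0 0 0.056 0 0;0.5 0 0 0 0 0 0;0.5 0 0 0 0 0 0'; python3 -c "
import math;print(.635+.073*math.cos(.47),.1412+.073*math.sin(.47))"; python3 go.py 0.7001 0.1743 0.165 0.47
```

```text
time: 19.3
tcp_pos: [0.6191, -0.0702, 0.0241]
ee_rot: [-0.235, 1.569, 0.06]
ft_force: [1.2, 2.0, 3.9]
gripper_width: 0.119
time: 19.97
tcp_pos: [0.6196, -0.0707, 0.1718]
ee_rot: [-0.561, 1.567, -0.266]
ft_force: [0.3, -0.5, 0.2]
gripper_width: 0.119
time: 20.63
tcp_pos: [0.6178, -0.0703, 0.167]
ee_rot: [-2.65, 1.569, 3.03]
ft_force: [0.4, -0.2, -0.7]
gripper_width: 0.12
time: 21.22
tcp_pos: [0.618, -0.0703, 0.1674]
ee_rot: [-2.16, 1.569, 3.024]
ft_force: [-0.2, -0.2, -0.7]
gripper_width: 0.121
0.700084485038259 0.17426069883267198
t 21.22 tcp [ 0.618  -0.0703  0.1674] phi 0.472 tiltx [-1.5e-03  2.0e-04 -1.0e+00] F [-0.17 -0.22 -0.66] w 0.121 q1,q6 [-0.2  0.9]
shift cm [  0.23  18.43 -18.06] turn x 0.002
```

```bash
python3 -m creep '0.5 0 0.8 -0.8 0 0 0;0.5 0 1.6 -1.6 0 0 0;0.5 0 2.2 -2.1 0 0 0;0.5 0 2.2 -2.2 0 0 0;0.5 0 2.2 -2.2 0 0 0;0.5 0 2.2 -2.1 0 0 0;0.5 0 2.2 -2.1 0 0 0;0.5 0 2 -2 0 0 0'; python3 -m creep '0.5 0 1.6 -1.5 0 0 0;0.5 0 1 -1 0 0 0;0.5 0 0.4 -0.4 0 0 0;0.5 1 0 0 0 0 0;0.5 1.5 0 0 0 0 0;0.5 1 0 0 0 0 0;0.5 0.5 0 0 0 0 0;0.5 0 0 0 0 0 0'; python3 -m creep '0.5 0 0 0 0 0 0;0.5 0 0 0 0 0 0'; python3 go.py 0.7001 0.1743 0.045 0.47
python3 - <<'E'
from h import *
t=eyes.camera("top");s=eyes.camera("side")
p=ctrl.get_state()["tcp_pos"]; z=p[2]-.0237
q=[p[0]-.073*np.cos(.47),p[1]-.073*np.sin(.47),.47]
I=[("cup_60",q,z)]
draw(t,I,"pics/t10.png",(190,90,350,240),4)
draw(s,I,"pics/s10.png",(180,160,360,340),4)
E
```

```text
time: 21.88
tcp_pos: [0.6877, 0.1368, 0.168]
ee_rot: [-3.035, 1.57, 2.149]
ft_force: [1.4, -0.0, -0.8]
gripper_width: 0.118
time: 22.55
tcp_pos: [0.6992, 0.1721, 0.1247]
ee_rot: [-1.847, 1.566, -2.95]
ft_force: [-0.3, -0.3, -0.6]
gripper_width: 0.119
time: 22.72
tcp_pos: [0.7014, 0.173, 0.1289]
ee_rot: [1.31, 1.57, 0.209]
ft_force: [-0.1, 0.2, 0.5]
gripper_width: 0.12
t 22.72 tcp [0.7014 0.173  0.1289] phi 0.469 tiltx [ 7.e-04  1.e-04 -1.e+00] F [-0.06  0.16  0.49] w 0.12 q1,q6 [0.17 1.27]
shift cm [ 8.39 -0.06 -0.18] turn x -0.001
```

View pics/t10.png

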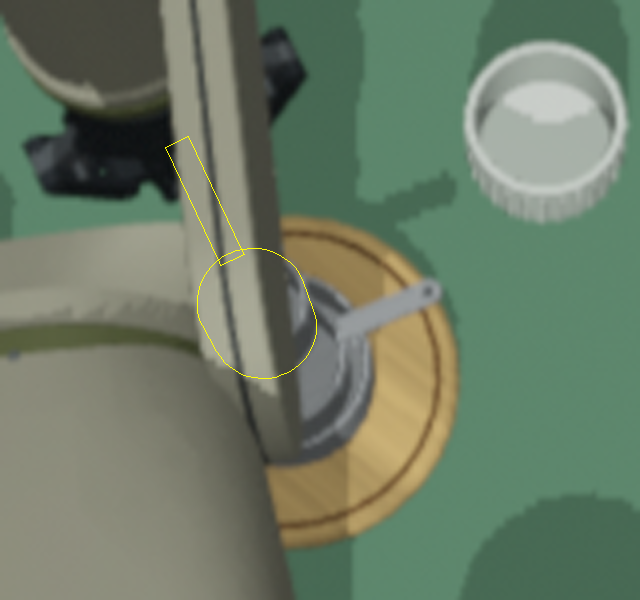

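View pics/s10.png

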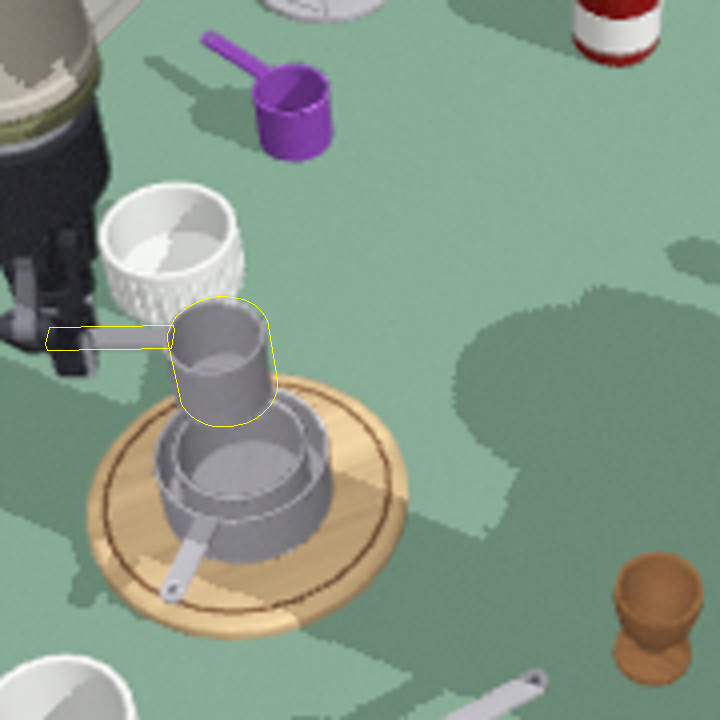

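The cup matches the prediction and is level, with its axis within 2 mm of the stack. Lowering.

```bash
python3 -m creep '0.5 0.8 0 -0.1 0 0 0;0.5 1.2 0 0 0 0 0;0.5 1.3 0 0 0 0 0;0.5 1.3 0 0 0 0 0;0.5 1 0 0 0 0 0;0.5 0.7 0 0 0 0 0;0.5 0.5 0 0 0 0 0;0.5 0.3 0 0 0 0 0'; python3 -m creep '0.5 0 0 0 0 0 0;0.5 0 0 0 0 0 0'; python3 go.py 0.7001 0.1743 0.045 0.47
```

```text
time: 23.48
tcp_pos: [0.7001, 0.1743, 0.0559]
ee_rot: [-1.855, 1.569, -2.956]
ft_force: [-0.1, -0.5, -0.1]
gripper_width: 0.119
time: 23.65
tcp_pos: [0.7009, 0.1745, 0.0577]
ee_rot: [1.285, 1.57, 0.184]
ft_force: [-0.0, 0.0, -0.1]
gripper_width: 0.115
t 23.65 tcp [0.7009 0.1745 0.0577] phi 0.47 tiltx [ 6.e-04  1.e-04 -1.e+00] F [-0.04  0.   -0.1 ] w 0.115 q1,q6 [0.17 1.27]
shift cm [ 1.27 -0.08 -0.02] turn x -0.0
```

```bash
python3 -m creep '0.5 0.3 -0.05 0 0 0 0;0.5 0.3 0 0 0 0 0;0.5 0.25 0 0 0 0 0;0.5 0.2 0 0 0 0 0;0.5 0.15 0 0 0 0 0;0.5 0.1 0 0 0 0 0;0.5 0 0 0 0 0 0;0.5 0 0 0 0 0 0'; python3 go.py 0.7001 0.1743 0.045 0.47
```

```text
time: 24.32
tcp_pos: [0.7006, 0.1743, 0.0449]
ee_rot: [1.338, 1.57, 0.237]
ft_force: [1.0, 1.0, 2.9]
gripper_width: 0.118
t 24.32 tcp [0.7006 0.1743 0.0449] phi 0.47 tiltx [ 9.e-04  2.e-04 -1.e+00] F [0.97 1.02 2.92] w 0.118 q1,q6 [0.17 1.27]
shift cm [-0.01 -0.05 -0.02] turn x -0.0
```

```bash
python3 -m creep '1.8 0 0 0 0 0 0;2.4 0 0 0 0 0 0;3 0 0 0 0 0 0;3 0 0 0 0 0 0;3 -1 0 0 0 0 0;3 -2 0 0 0 0 0;3 -3 0 0 0 0 0;3 -3 0 0 0 0 0'; python3 -m creep '4 -2 0 0 0 0 0;4 -1 0 0 -0.1 0 0;4 0 0 0 -0.12 0 0;4 0 0 0 -0.12 0 0;4 0 0 0 -0.12 0 0;4 0 0 0 -0.08 0 0;4 0 0 0 0 0 0'; python3 go.py 0.4333 0.2006 0.165 1.009
```

```text
time: 24.98
tcp_pos: [0.6992, 0.174, 0.1345]
ee_rot: [-1.874, 1.568, -2.975]
ft_force: [1.2, 0.3, 0.3]
gripper_width: 0.348
time: 25.57
tcp_pos: [0.7003, 0.1742, 0.1651]
ee_rot: [0.736, 1.57, 0.179]
ft_force: [-0.3, -0.2, 0.3]
gripper_width: 0.466
t 25.57 tcp [0.7003 0.1742 0.1651] phi 1.014 tiltx [ 5.e-04  1.e-04 -1.e+00] F [-0.33 -0.18  0.31] w 0.466 q1,q6 [0.17 0.73]
shift cm [ -0.   -11.87 -24.06] turn x 0.005
```

```bash
python3 -m creep '4 0 -0.6 -1.2 0 0 0;4 0 -1.2 -2.4 0 0 0;4 0 -1.4 -2.8 0 0 0;4 0 -1.4 -2.8 0 0 0;4 0 -1.4 -2.8 0 0 0;4 0 -1.4 -2.8 0 0 0;4 0 -1.4 -2.8 0 0 0;4 0 -1.3 -2.6 0 0 0'; python3 -m creep '4 0 -1 -2 0 0 0;4 0 -0.6 -1.3 0 0 0;4 0 -0.2 -0.5 0 0 0;4 0 0 0 0 0 0;4 0 0 0 0 0 0'; python3 go.py 0.4333 0.2006 0.026 1.009
python3 - <<'E'
from h import *
t=eyes.camera("top");s=eyes.camera("side")
print(fit([s],"cup_30",np.array([.4706,.2599,-2.133])))
I=[("cup_60",[.635,.1412,.47],.021)]
draw(t,I,"pics/t11.png",(190,110,350,260),4)
draw(s,I,"pics/s11.png",(180,200,360,380),4)
E
```

```text
time: 26.23
tcp_pos: [0.4738, 0.1962, 0.1647]
ee_rot: [1.108, 1.57, 0.544]
ft_force: [-0.2, -0.9, 1.5]
gripper_width: 0.473
time: 26.65
tcp_pos: [0.4344, 0.2012, 0.165]
ee_rot: [0.76, 1.569, 0.198]
ft_force: [-0.2, 0.4, 0.7]
gripper_width: 0.469
t 26.65 tcp [0.4344 0.2012 0.165 ] phi 1.009 tiltx [ 1.5e-03  3.0e-04 -1.0e+00] F [-0.18  0.39  0.73] w 0.469 q1,q6 [0.33 0.89]
shift cm [13.9  -0.13 -0.08] turn x -0.0
(array([ 0.47062782,  0.26003333, -2.12419297]), np.float64(0.07279130042821726))
```

View pics/t11.png

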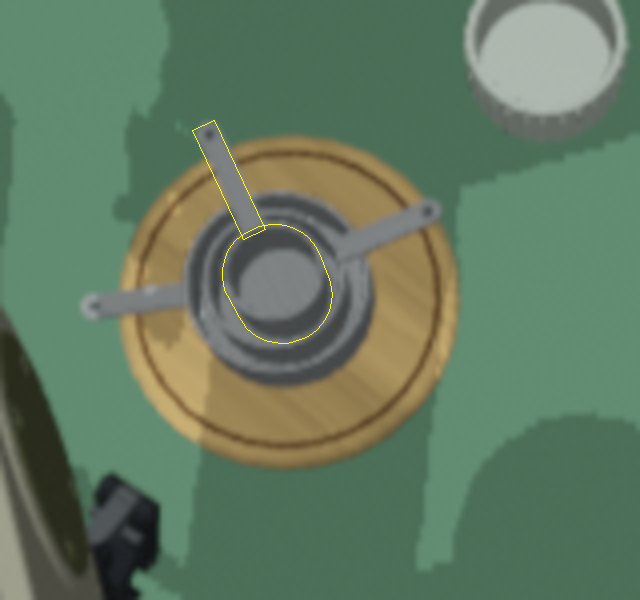

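View pics/s11.png

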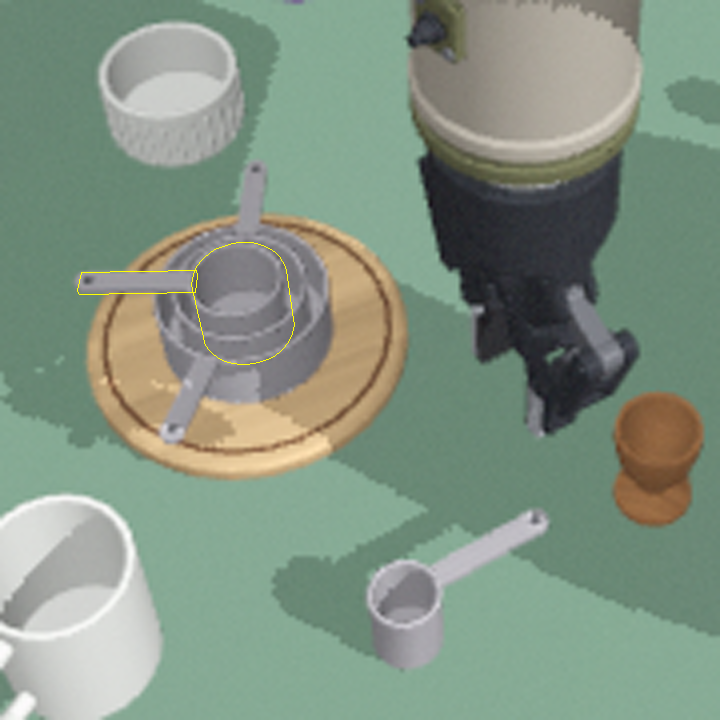

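Three are nested, with handles at three well-separated angles. Now I'll descend to cup_30's handle.

```bash
python3 -m creep '4 1 -0.1 -0.1 0 0 0;4 2 0 0 0 0 0;4 2.5 0 0 0 0 0;4 2.5 0 0 0 0 0;4 2.5 0 0 0 0 0;4 1.8 0 0 0 0 0;4 1 0 0 0 0 0;4 0.6 0 0 0 0 0';python3 -m creep '4 0 0 0 0 0 0;4 0 0 0 0 0 0'; python3 go.py 0.4333 0.2006 0.025 1.009
python3 - <<'E'
from h import *
p=eyes.camera("wrist"); cv2.imwrite("pics/w12.png",p["img"][:,:,::-1])
E
```

```text
time: 27.42
tcp_pos: [0.4311, 0.2001, 0.023]
ee_rot: [-2.238, 1.567, -2.8]
ft_force: [-0.4, -0.2, 0.3]
gripper_width: 0.465
time: 27.58
tcp_pos: [0.4328, 0.2009, 0.0257]
ee_rot: [0.893, 1.57, 0.332]
ft_force: [0.7, 0.5, -0.2]
gripper_width: 0.47
t 27.58 tcp [0.4328 0.2009 0.0257] phi 1.01 tiltx [ 4.e-04  1.e-04 -1.e+00] F [ 0.73  0.49 -0.22] w 0.47 q1,q6 [0.33 0.89]
shift cm [0.07 0.   0.05] turn x 0.001
```

View pics/w12.png

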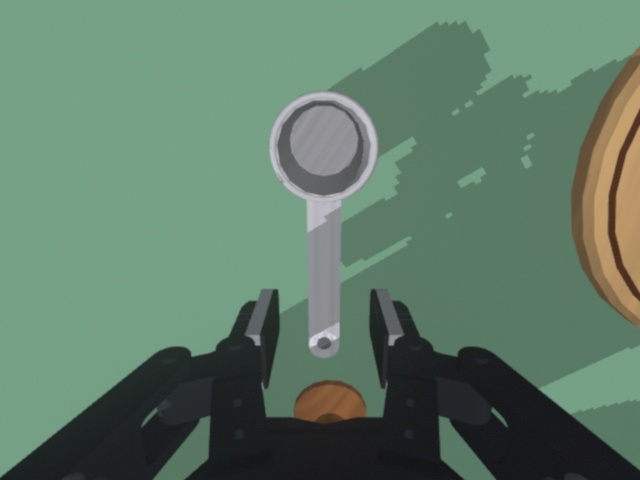

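Handle (324,290) centred. Grip, lift and turn by 0.66.

```bash
python3 -m creep '0.5 0 0 0 0 0 0;0.5 0 0 0 0 0 0;0.5 0 0 0 0 0 0;0.5 0 0 0 0 0 0;0.5 0 0 0 0 0 0;0.5 0 0 0 0 0 0'; python3 -m creep '0.5 -0.5 0 0 0 0 0;0.5 -1.5 0 0 0 0 0;0.5 -2 0 0 0 0 0;0.5 -2.5 0 0 0 0 0;0.5 -2.5 0 0 0 0 0;0.5 -2.5 0 0 0 0 0;0.5 -2 0 0 0 0 0;0.5 -1 0 0 0 0 0';  python3 -m creep '0.5 0 0 0 0.08 0 0;0.5 0 0 0 0.116 0 0;0.5 0 0 0 0.116 0 0;0.5 0 0 0 0.116 0 0;0.5 0 0 0 0.116 0 0;0.5 0 0 0 0.08 0 0;0.5 0 0 0 0.037 0 0;0.5 0 0 0 0 0 0';  python3 go.py 0.5692 0.1173 0.165 0.349
```

```text
time: 28.13
tcp_pos: [0.4327, 0.2008, 0.0257]
ee_rot: [0.67, 1.57, 0.109]
ft_force: [0.0, -1.3, 3.2]
gripper_width: 0.115
time: 28.8
tcp_pos: [0.4335, 0.2013, 0.1736]
ee_rot: [0.924, 1.567, 0.363]
ft_force: [0.4, 0.6, 0.0]
gripper_width: 0.119
time: 29.47
tcp_pos: [0.4317, 0.2007, 0.1695]
ee_rot: [-1.677, 1.569, -2.9]
ft_force: [-0.3, -0.2, -0.7]
gripper_width: 0.119
t 29.47 tcp [0.4317 0.2007 0.1695] phi 0.347 tiltx [-1.5e-03 -4.0e-04 -1.0e+00] F [-0.34 -0.24 -0.7 ] w 0.119 q1,q6 [0.33 1.55]
shift cm [ 0.43 10.09 12.51] turn x -0.002
```

```bash
python3 -m creep '0.5 0 0.5 0.6 0 0 0;0.5 0 1.3 1.6 0 0 0;0.5 0 1.8 2.3 0 0 0;0.5 0 1.9 2.4 0 0 0;0.5 0 1.8 2.2 0 0 0;0.5 0 1.5 1.8 0 0 0;0.5 0 0.9 1.1 0 0 0;0.5 0 0.4 0.5 0 0 0'; python3 -m creep '0.5 0.7 0 0 0 0 0;0.5 1 0 0 0 0 0;0.5 0.8 0 0 0 0 0;0.5 0.4 0 0 0 0 0;0.5 0 0 0 0 0 0;0.5 0 0 0 0 0 0;0.5 0 0 0 0 0 0'; python3 go.py 0.5692 0.1173 0.0497 0.349
python3 - <<'E'
from h import *
t=eyes.camera("top");s=eyes.camera("side")
p=ctrl.get_state()["tcp_pos"]; z=p[2]-.0257; q=[p[0]+.07*np.cos(.349),p[1]+.07*np.sin(.349),.349-np.pi]
print(q,z)
draw(t,[("cup_30",q,z)],"pics/t13.png",(190,90,350,240),4)
draw(s,[("cup_30",q,z)],"pics/s13.png",(180,180,360,360),4)
E
```

```text
time: 30.13
tcp_pos: [0.5716, 0.116, 0.1697]
ee_rot: [-0.83, 1.57, -2.052]
ft_force: [0.3, 0.1, 0.2]
gripper_width: 0.117
time: 30.72
tcp_pos: [0.5699, 0.1182, 0.1417]
ee_rot: [1.345, 1.57, 0.124]
ft_force: [1.1, -0.3, -0.3]
gripper_width: 0.115
t 30.72 tcp [0.5699 0.1182 0.1417] phi 0.349 tiltx [ 5.e-04  1.e-04 -1.e+00] F [ 1.13 -0.31 -0.26] w 0.115 q1,q6 [0.12 1.34]
shift cm [ 9.2  -0.1   0.06] turn x 0.0
[np.float64(0.6360449061992918), np.float64(0.14200590262697008), -2.792592653589793] 0.1163135402072154
```

View pics/t13.png

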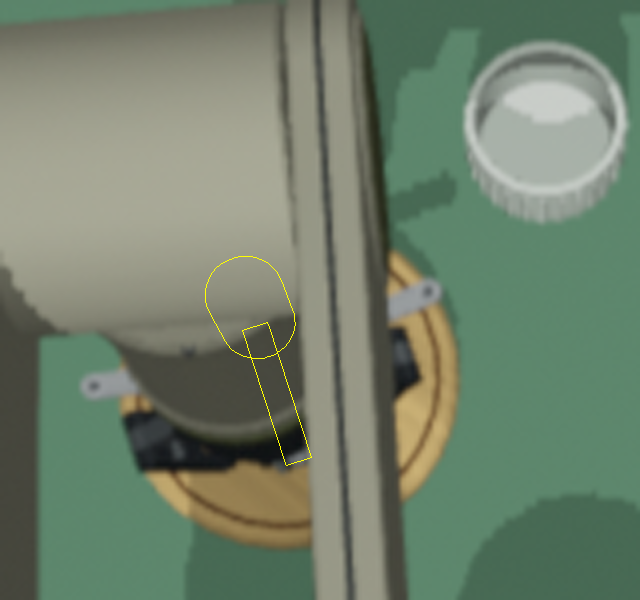

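View pics/s13.png

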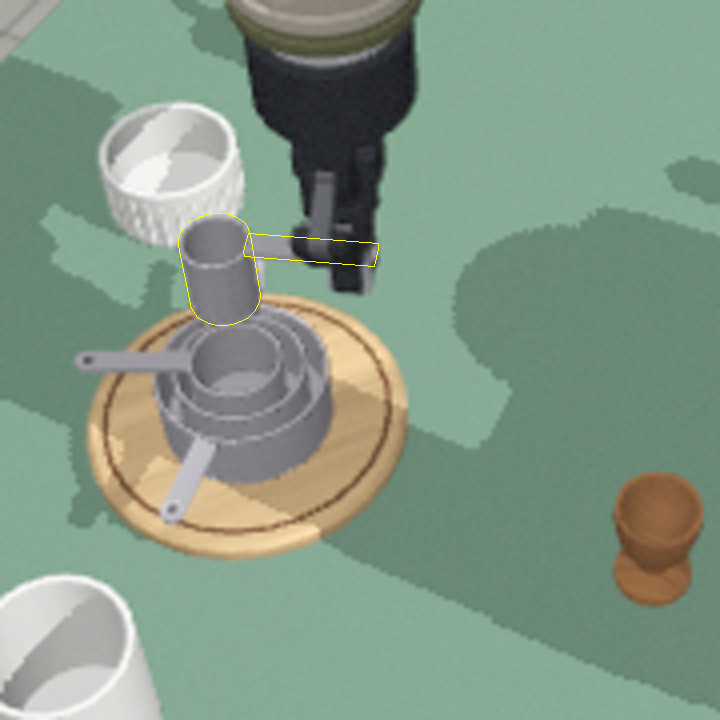

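```bash
python3 -m creep '0.5 0.7 -0.1 0.05 0 0 0;0.5 1.1 0 0 0 0 0;0.5 1.1 0 0 0 0 0;0.5 1.1 0 0 0 0 0;0.5 0.7 0 0 0 0 0;0.5 0.4 0 0 0 0 0;0.5 0.1 0 0 0 0 0;0.5 0 0 0 0 0 0'; python3 go.py 0.5692 0.1173 0.0497 0.349
python3 - <<'E'
from h import *
s=eyes.camera("side")
p=ctrl.get_state()["tcp_pos"]; z=p[2]-.0257; q=[p[0]+.07*np.cos(.349),p[1]+.07*np.sin(.349),.349-np.pi]
draw(s,[("cup_30",q,z),("cup_60",[.635,.1412,.47],.021)],"pics/s14.png",(200,210,320,310),6)
E
```

```text
time: 31.48
tcp_pos: [0.5689, 0.117, 0.0888]
ee_rot: [-1.816, 1.57, -3.038]
ft_force: [-0.0, -0.4, -0.5]
gripper_width: 0.113
t 31.48 tcp [0.5689 0.117  0.0888] phi 0.349 tiltx [-9.e-04 -1.e-04 -1.e+00] F [-0.05 -0.44 -0.5 ] w 0.113 q1,q6 [0.11 1.34]
shift cm [ 3.91  0.04 -0.02] turn x -0.0
```

View pics/s14.png

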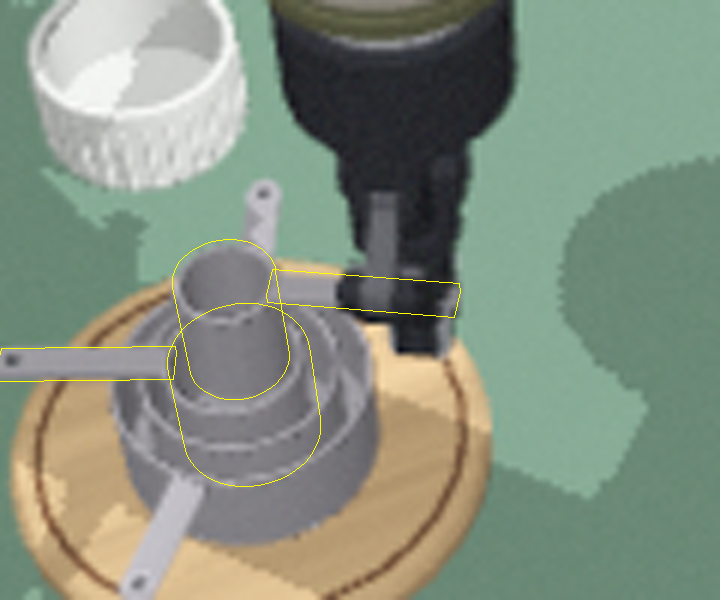

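Entering cleanly, centred in cup_60. I'll finish lowering gently.

```bash
python3 -m creep '0.5 0.4 0 0 0 0 0;0.5 0.6 0 0 0 0 0;0.5 0.6 0 0 0 0 0;0.5 0.5 0 0 0 0 0;0.5 0.4 0 0 0 0 0;0.5 0.2 0 0 0 0 0;0.5 0 0 0 0 0 0;0.5 0 0 0 0 0 0'; python3 go.py 0.5692 0.1173 0.0497 0.349
```

```text
time: 32.2
tcp_pos: [0.5691, 0.117, 0.0622]
ee_rot: [-1.793, 1.571, -3.015]
ft_force: [-0.6, -1.3, 0.4]
gripper_width: 0.115
t 32.2 tcp [0.5691 0.117  0.0622] phi 0.349 tiltx [-3.e-04 -0.e+00 -1.e+00] F [-0.62 -1.28  0.44] w 0.115 q1,q6 [0.11 1.34]
shift cm [ 1.25  0.02 -0.02] turn x -0.0
```

```bash
python3 -m creep '0.5 0.3 0 0 0 0 0;0.5 0.3 0 0 0 0 0;0.5 0.25 0 0 0 0 0;0.5 0.2 0 0 0 0 0;0.5 0.15 0 0 0 0 0;0.5 0.05 0 0 0 0 0;0.5 0 0 0 0 0 0;0.5 0 0 0 0 0 0'; python3 go.py 0.5692 0.1173 0.0497 0.349
```

```text
time: 32.87
tcp_pos: [0.5693, 0.117, 0.0501]
ee_rot: [1.285, 1.57, 0.063]
ft_force: [-2.6, -0.6, 1.9]
gripper_width: 0.122
t 32.87 tcp [0.5693 0.117  0.0501] phi 0.349 tiltx [ 3.e-04  0.e+00 -1.e+00] F [-2.61 -0.56  1.86] w 0.122 q1,q6 [0.11 1.34]
shift cm [ 0.04 -0.   -0.03] turn x -0.0
```

```bash
python3 -m creep '1.8 0 0 0 0 0 0;2.4 0 0 0 0 0 0;3 0 0 0 0 0 0;3 0 0 0 0 0 0;3 -1 0 0 0 0 0;3 -2 0 0 0 0 0;3 -3 0 0 0 0 0;3 -3 0 0 0 0 0'; python3 -m creep '4 -2 0 1 0 0 0;4 0 0 2.5 0 0 0;4 0 0 3 0 0 0;4 0 0 3 0 0 0;4 0 0 3 0 0 0;4 0 0 3 0 0 0;4 0 0 3 0 0 0;4 0 0 1 0 0 0'; python3 go.py 0.57 0.117 0.05 0.349
python3 - <<'E'
from h import *
t=eyes.camera("top");s=eyes.camera("side")
I=[("cup_30",[.635,.1412,-2.793],.024),("cup_250",[.635,.1412,1.75],.015)]
draw(t,I,"pics/t15.png",(190,110,350,260),4)
draw(s,I,"pics/s15.png",(190,200,330,340),5)
cv2.imwrite("pics/t15f.png",t["img"][:,:,::-1])
for n in["mug","jam_jar","ramekin","egg_cup","salt_shaker"]:
    d=eyes.place_of(t,n); print(n,[(round(x["score"],2),ray(t,x["centre"],0).round(3)) for x in d[:2]])
E
```

```text
time: 33.53
tcp_pos: [0.5683, 0.1169, 0.1405]
ee_rot: [-1.829, 1.569, -3.051]
ft_force: [0.3, 0.4, 0.1]
gripper_width: 0.355
time: 34.2
tcp_pos: [0.6368, -0.0703, 0.1607]
ee_rot: [0.365, 1.569, -0.859]
ft_force: [0.2, -0.6, 0.4]
gripper_width: 0.468
t 34.2 tcp [ 0.6368 -0.0703  0.1607] phi 0.346 tiltx [ 0.0014 -0.0016 -1.    ] F [ 0.21 -0.56  0.36] w 0.468 q1,q6 [-0.19  1.04]
shift cm [ 11.03   0.07 -19.91] turn x -0.003
mug [(0.82, array([0.617, 0.335]))]
jam_jar []
ramekin [(0.66, array([0.759, 0.005]))]
egg_cup [(0.76, array([0.391, 0.122]))]
salt_shaker [(0.6, array([ 0.396, -0.153]))]
```

View pics/t15.png

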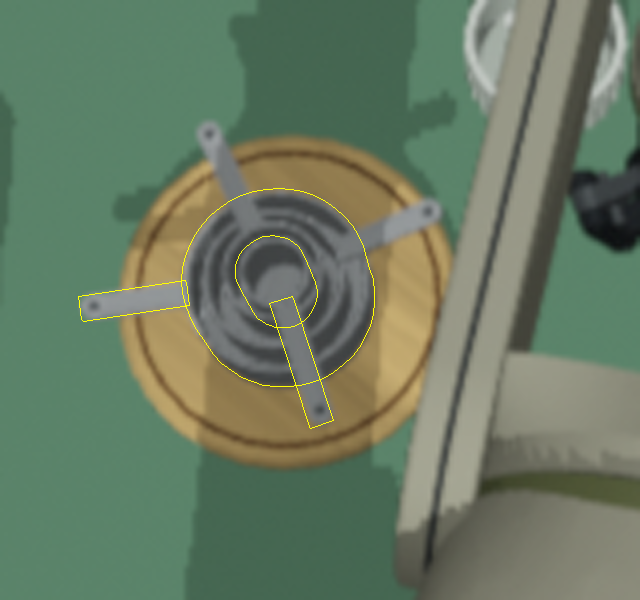

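View pics/s15.png

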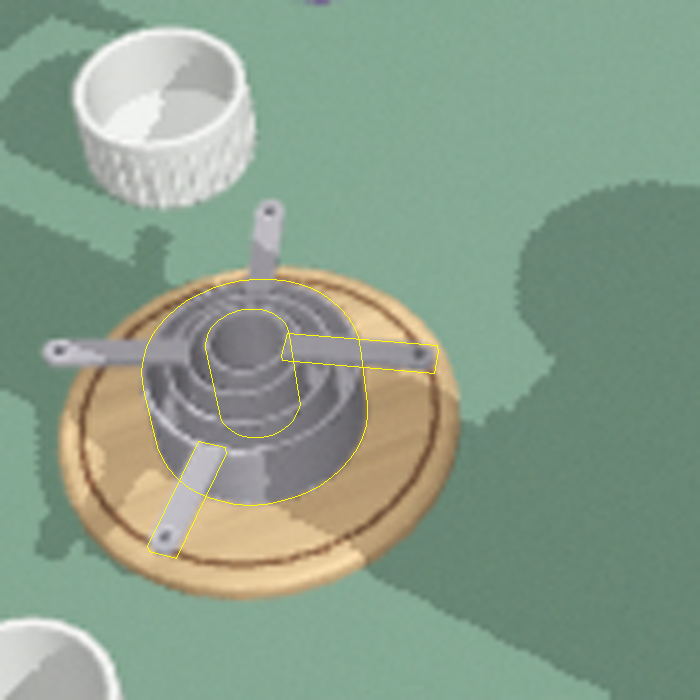

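All four are nested and level, and the predicted home outlines match in both views. I'll let the arm settle and hand in.

```bash
python3 -m creep '4 0 0 0 0 0 0;4 0 0 0 0 0 0;4 0 0 0 0 0 0;4 0 0 0 0 0 0'; python3 -c "
from workcell import finish_job
print(finish_job())"
```

```text
time: 34.88
tcp_pos: [0.6358, -0.0658, 0.1598]
ee_rot: [1.925, 1.571, 0.703]
ft_force: [0.0, -0.1, -0.2]
gripper_width: 0.47
the job is handed in; nothing more can be done
None
```

I nested the four steel cups on the board, largest to smallest. I carried each one by its handle, lowered it until the force showed contact at the expected height, and released it. The handles are fanned apart, and the job was handed in at about 35 s.

**Final checks:** In the last top and side pictures, the outlines I expected for cup_250 and cup_30 matched to within about 1–2 mm. I made the same check on cup_125 and cup_60 right after placing each one, and both matched. All four looked level. The stack's axis is about 2 mm from the board centre, and the gripper is well clear.

**Bystanders:** The detector put the mug, ramekin, egg cup and salt shaker within 7 mm of their first readings, which is about its own noise. It did not report the jam jar in the last picture, so that was not rechecked; nothing passed near the jar at low height. The red and purple look-alikes were not touched.

**Check that disagreed:** The first automatic outline fit of cup_250 on the board failed because it mistook the wood for steel, and it agreed after I corrected that. The automatic fits of cups held in the gripper or nested were also poor, because they overlapped the gripper or the other cups. For those I compared the overlays by eye.

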